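Load the label printer's tape cassette

ROBOT

A 6-joint arm with a two-finger parallel gripper is mounted at the origin on the work surface. World frame = base frame: x ahead of the robot, y to its left, z up, the work surface at z = 0. Lengths are in mm, angles in degrees, forces in N, time in s.
With the tool pointing down it reaches from about 300 to 1000 mm from the base axis. Payload 5.1 kg.
Tool frame: the origin (TCP) lies midway between the tips of the shut fingers; the grasp point (between the pads) lies robot.grasp_offset behind it (robot.grasp_offset is the distance from the TCP to the grasp point, in mm); z points along the fingers, x is the direction in which the jaws open and shut, and the axes are right-handed (so a half turn about z gives the same grasp; the last joint's range is limited). The gripper opens to 95 mm and grips with 3 to 60 N. Pads are 20 mm wide; open, the fingers measure 119 mm over their backs; the gripper's body (75 mm by 180 mm) begins 59 mm behind the grasp point.
Start: joints at [72.273, 7.093, 94.555, -0, 78.352, -4.733], TCP at [146.182, 633.337, 214.656] pointing down, gripper open.
Joint ranges: [-149.61, 149.61], [-58.7, 133.49], [1.44, 155.28], [-77.14, 257.14], [18.33, 153.61], [-166.67, 166.67]. Speed limits (degrees/s): [147.25, 147.25, 180, 180, 180, 180].

INTERFACE

Orientations are given as a 3x3 rotation matrix whose columns are the frame's x, y, z axes.
In Python, from rig import robot gives the robot as it stands.
- The arm moves only by the shell command python3 -m crank 'ROWS' [FORCE]. ROWS is JSON, a list that holds one entry, the list of rows, each a list of 5 numbers: the shift along the world's x, y, z in cm, then the turn about the world's z in rad, then the gripper's target within -1 to 1 (shut at 1, half-way at 0, fully open at -1). In form: [[[dx, dy, dz, twist, jaw], ...]]. A call has 1 to 8 rows; each row shifts and turns the pose as measured when the row begins; what a row does not reach is not made up. A row lasts 1/12 s, in which the tool goes at most 41.7 mm and 7.16 degrees, less where a joint would pass 70% of its speed; a pose out of reach is approached as far as the arm can. A call is refused whole if a number of a shift passes 4.17 or a number of a turn 0.125, either way. A call with a gripper value outside its range is refused whole. The fingers move at their own pace and stop on an object; FORCE is the grip in N (left out, the last holds). Time passes only in rows, so rows that do not move let the fingers close. It gives the time, the measured TCP pose, the force and the opening at its end, in the units of the state.
- robot.get_obs(): the state, without advancing time (a new reading comes with each control period).
- robot.grab_frame(name): name is "scene" or "top" or "wrist"; returns the picture (420x560x3 uint8, red, green, blue); there is no depth.
- robot.camera_model(name): a dict with "vfov" (degrees; the focal length in pixels is half the picture's height over the tangent of half this angle, whatever the lens; pixels are square), "cx", "cy" (the principal point, pixels), "origin" and "rotation" of the camera in the world; the wrist camera has in their place "tool_from_camera" (4x4, takes a point from camera to tool coordinates, whose origin is the TCP and whose axes are the tool frame's). Camera axes: x right, y up, looking along -z (the intrinsics and any distortion apply to the point x, -y, -z); pixel columns grow to the right and rows downward; lengths in mm; the calibration is good to about 2 mm. The wrist camera is an equidistant fisheye: a pixel r from the principal point sees the ray r / f radians off the axis. A picture is of the moment at which its call begins: read the wrist's pose just before it. camera_model takes no time and is no camera call.
- robot.close_job(): hands the job in, once; it reports no verdict.
Trained networks look in the newest picture that a camera, given by its name, has taken for a name from the list of things; names that differ only in an ending like _2 or _b are one class to them, and where a whole thing is asked for, a point or a joint stands for the part that bears it (a point fixed in the world has none). Each returns a list of dicts, best first, with "score" (0 to 1); they miss things now and then, are a little off and sometimes report something else, mostly with a low value. They report only what shows in the picture. A call takes as long as a camera call. They do not tell look-alikes from the thing itself.
- robot.search_frame(camera, name): "location" ([column, row] as shares, 0 to 1, of the picture: columns of its width, rows of its height, amid what is visible of it).
The state is a dict: "clock": time; "joint_positions": joint angles; "qd": joint speeds; "tau": joint torques, N m; "tool_pos": TCP position; "orientation": TCP orientation; "ft_force": force on the tool from outside, world axes, zero at the start; "wrist_torque": the same for the moment, N m; "opening": finger opening in mm.
Only numpy, scipy, OpenCV 4.12 (cv2) and the standard library are available. Lean on these libraries where they do the work, as an engineer would, in place of code of your own. Each camera call takes 0.05 s, during which the arm holds its last target.

TASK

Load the tape cassette into the label printer: press the release key on its sloping front so that the lid springs open to its stop, take your hand away, lower the cassette over both drive spindles until it lies flat on the deck, let go, then swing the lid down and press it shut until the latch catches. Press with feeling and do not force anything, and leave the cartons and the hand scanner where they are.

Things in the scene. Friction and masses are not known exactly. Their poses are not given: they have to be found in the camera images.
- printer: grey desktop label printer, fixed to the bench, 200 long (x) x 156 wide (y) x 102 mm high, lid shut. Origin: on the bench under its middle; x runs from its sloping front to its hinge side, z up. Front: a 32 deg slope from x -122 (20 high) up to an upright brow (x -77 to -58, top at 96). Under the lid a flat, open deck 66 above the bench, x -58 to 76, y -78 to 78, bare but for two spindles
- button_face (a point): middle of the release key's face: a black ribbed key 64 wide (y) x 28 mm down the slope, 16 mm proud of the slope. Its face leans 32 deg to the front: press square to it (printer x sin 32, down cos 32). Sprung (about 4 N at first); the latch lets go at 5 to 10 N but how deep differs from printer to printer, by several mm; a solid stop lies close behind. The point keeps the printer's axes while at rest
- lid (a joint): opening angle of the lid, rad: 0 shut, 1.66 at its stop just past upright. A spring drives it open (1 to 3 N at its front edge hold it anywhere on the way); it stays shut only when latched (reads about 0.007), which takes 10 to 16 N pressed down on its front edge
- lid_hinge (a point): middle of the lid's hinge line (along printer y), 72 mm behind the printer's origin and 68 above the bench. The shut lid reaches 128 mm forward of it and 34 mm up (flat top, 156 wide, walls 4 mm). Swung open it stands up with its outer top face looking backward, away from the front
- lid_front_edge (a point): middle of the front edge of the lid's outer top face; moves with the lid, 128 mm forward of and 34 mm above the hinge line when shut, about 192 mm above the bench when open
- spindle_front (a point): foot, on the deck, of the white upright spindle nearer the printer's front (printer x -17, y 0): diameter 11 mm, 23 mm tall, the last 6 mm tapered to 5 mm
- spindle_rear (a point): foot, on the deck, of the like spindle 50 mm behind it (printer x 33, y 0)
- cassette_center (a point): centre (13 mm up) of the black tape cassette, a flat block 84 long (x) x 62 wide (y) x 26 mm high, 90 to 180 g, lying flat. Two round 14 mm holes go through it from top to bottom on its long middle line, 25 mm either side of the centre. A tape exit arm, 8 mm long, 20 mm high, y 6 to 26, sticks out of its -x end: this end goes to the printer's front
- hole_front (a point): middle of the cassette's hole nearer the exit arm (cassette x -25), at the underside
- hole_rear (a point): middle of the cassette's other hole (cassette x 25), at the underside
- carton: cardboard carton 110 x 80 x 62 mm high, beside the printer on the side where the cassette is not; origin under its middle. Leave alone
- long_carton: cardboard carton 95 x 160 x 58 mm high, far right; origin under its middle. Leave alone
- scanner: hand scanner lying flat, head 90 x 66 x 34 mm at its origin, handle 95 mm along +x; far left. Leave alone
Not all that is in view belongs to the job. Leave any red or yellow look-alike of the part that bears cassette_center alone.

How it is judged:
By the outcome, as a careful person would: the job done as asked, in the order asked, and still so for the second after the job is handed in, with the robot touching nothing.
It also fails if it takes over 67 s, if anything falls off the work surface, if the arm or the gripper's body presses on something with over 40 N, if the wrist force passes 120 N, or if a joint passes its speed limit or range.

## Working session

There is one attempt and no reset: what is moved stays moved. The work goes in short steps, Python scripts to look and compute and a shell command to move; the robot and the scene stay as the last step left them, time stands still between calls to the robot, and variables do not carry over. Pictures are saved under pics/ and viewed, and the job is handed in when it is done.

```bash
ls; mkdir -p pics
python3 - <<'E'
from rig import robot
import cv2
print(robot.grasp_offset)
for n in ("scene","top","wrist"):
    im=robot.grab_frame(n); cv2.imwrite(f"pics/{n}0.png",im[:,:,::-1])
    print(n,robot.camera_model(n))
o=robot.get_obs();print(o)
E
```

```text
pics
18.8
scene {'vfov': 43.69505357644586, 'cx': 285.2442868258577, 'cy': 215.63178079444157, 'origin': array([1139.87628465, 1145.85814743,  928.65792064]), 'rotation': array([[-0.85063963, -0.30665908,  0.42705085],
       [ 0.52544016, -0.46802302,  0.71054   ],
       [-0.01802392,  0.82880315,  0.55924992]])}
top {'vfov': 43.9386499468249, 'cx': 272.54977859010256, 'cy': 207.40343399612777, 'origin': array([ 409.55871689,   56.23497829, 1524.80659966]), 'rotation': array([[ 0.01771819,  0.99843124, -0.05311423],
       [-0.99978836,  0.01824768,  0.00950055],
       [ 0.01045486,  0.05293466,  0.99854325]])}
wrist {'vfov': 65.70646984690485, 'cx': 273.2855407346134, 'cy': 212.72591631010266, 'tool_from_camera': array([[ 9.99999733e-01,  2.23076164e-04,  6.95251404e-04,
        -7.22670487e-01],
       [ 4.11330871e-04, -9.58829587e-01, -2.83981785e-01,
        -8.15518144e+01],
       [ 6.03278049e-04,  2.83981996e-01, -9.58829423e-01,
        -1.70480603e+02],
       [ 0.00000000e+00,  0.00000000e+00,  0.00000000e+00,
         1.00000000e+00]])}
{'clock': 0.15, 'joint_positions': array([ 7.22733982e+01,  7.12264106e+00,  9.46148240e+01,  8.08541267e-05,
        7.83515252e+01, -4.72939021e+00]), 'qd': array([ 0.04719737, -0.12273466, -0.14652294,  0.06532459,  0.00710699,
        0.10853665]), 'tau': array([ 4.30272230e-04, -4.18199015e+01, -3.60467255e+01,  7.75469514e-02,
        4.70986823e-02, -1.20194227e-04]), 'tool_pos': array([146.0301006 , 632.88221545, 213.70833985]), 'orientation': array([[ 2.24903547e-01,  9.74380916e-01, -4.74219101e-04],
       [ 9.74379802e-01, -2.24904010e-01, -1.47900705e-03],
       [-1.54777002e-03, -1.29435581e-04, -9.99998794e-01]]), 'ft_force': array([0.32237784, 0.01575135, 0.72116107]), 'wrist_torque': array([ 0.03606182, -0.00942027, -0.02100681]), 'opening': 94.73296120220942}
```

View pics/scene0.png

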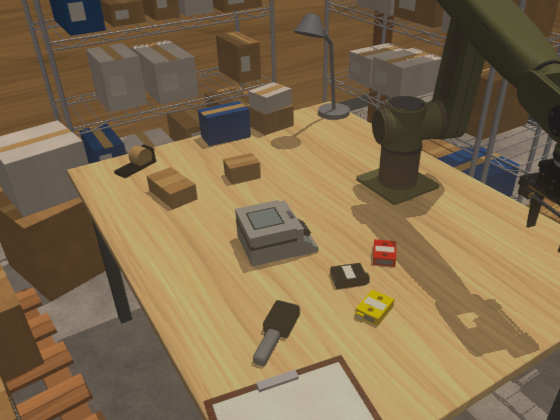

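View pics/top0.png

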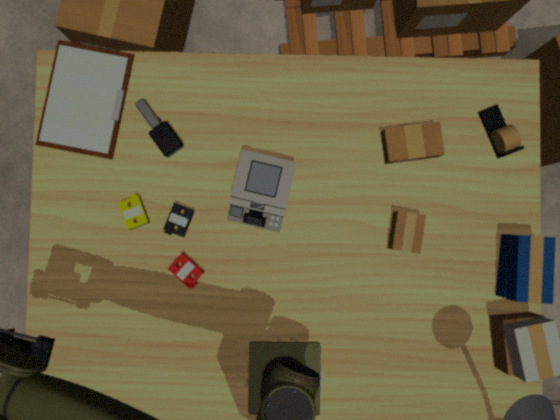

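View pics/wrist0.png

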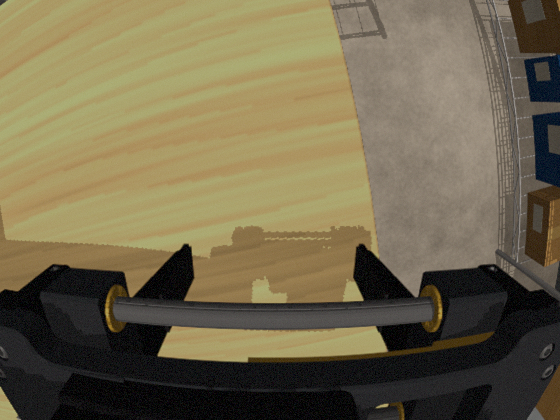

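```bash
cat > h.py <<'E'
import numpy as np, cv2
from rig import robot
H,W=420,560
def cam(name,obs=None):
    m=robot.camera_model(name); f=H/2/np.tan(np.radians(m['vfov']/2))
    if name=='wrist':
        o=obs or robot.get_obs(); T=m['tool_from_camera']; R=o['orientation']
        return dict(fish=1,f=f,c=(m['cx'],m['cy']),R=R@T[:3,:3],o=o['tool_pos']+R@T[:3,3])
    return dict(fish=0,f=f,c=(m['cx'],m['cy']),R=m['rotation'],o=np.array(m['origin']))
def ray(c,px):
    u=(px[0]-c['c'][0])/c['f']; v=(px[1]-c['c'][1])/c['f']
    if c['fish']:
        r=np.hypot(u,v); s=np.sin(r)/r if r>1e-9 else 1
        d=np.array([u*s,-v*s,-np.cos(r)])
    else: d=np.array([u,-v,-1]); d/=np.linalg.norm(d)
    return c['o'],c['R']@d
def proj(c,p):
    q=c['R'].T@(np.asarray(p,float)-c['o']); x,y,z=q[0],-q[1],-q[2]
    if c['fish']:
        r=np.hypot(x,y); t=np.arctan2(r,z); k=t/r if r>1e-9 else 1/z
    else: k=1/z
    return np.array([c['c'][0]+c['f']*x*k, c['c'][1]+c['f']*y*k])
def atz(c,px,z):
    o,d=ray(c,px); return o+d*(z-o[2])/d[2]
def tri(rays):
    A=np.zeros((3,3));b=np.zeros(3)
    for o,d in rays:
        P=np.eye(3)-np.outer(d,d);A+=P;b+=P@o
    x=np.linalg.solve(A,b)
    return x,[np.linalg.norm((np.eye(3)-np.outer(d,d))@(x-o)) for o,d in rays]
def find(camn,name,n=3):
    return [(round(d['score'],2),(d['location'][0]*W,d['location'][1]*H)) for d in robot.search_frame(camn,name)[:n]]
def snap(camn,fn,crop=None,scale=1):
    o=robot.get_obs(); im=robot.grab_frame(camn)[:,:,::-1].copy()
    out=im
    if crop: out=im[crop[1]:crop[3],crop[0]:crop[2]]
    if scale!=1: out=cv2.resize(out,None,fx=scale,fy=scale,interpolation=cv2.INTER_CUBIC)
    cv2.imwrite('pics/'+fn+'.png',out); return o,im
# printer frame
def Rz(a): return np.array([[np.cos(a),-np.sin(a),0],[np.sin(a),np.cos(a),0],[0,0,1]])
E
python3 - <<'E'
from h import *
C={n:cam(n) for n in('top','scene')}
Z=dict(button_face=None,lid_hinge=68,lid_front_edge=102,cassette_center=13,hole_front=0,hole_rear=0,printer=None)
for nm in Z:
    L={c:find(c,nm) for c in C}
    print(nm,{c:[(s,tuple(np.round(p,1)),np.round(atz(C[c],p,Z[nm] or 40)[:2],1).tolist()) for s,p in L[c]] for c in C})
    if L['top'] and L['scene']:
        x,e=tri([ray(C[c],L[c][0][1]) for c in C]);print('   tri',x.round(1),np.round(e,1))
im=cv2.imread('pics/top0.png');a=im[140:290,110:310];cv2.imwrite('pics/topcrop.png',cv2.resize(a,None,fx=4,fy=4,interpolation=cv2.INTER_CUBIC))
E
```

```text
button_face {'top': [(0.6, (np.float64(255.0), np.float64(213.0)), [471.7, 91.8])], 'scene': [(0.46, (np.float64(304.1), np.float64(223.7)), [437.0, 83.7]), (0.22, (np.float64(272.0), np.float64(235.5)), [546.8, 82.8])]}
   tri [461.   98.2  58. ] [12. 12.]
lid_hinge {'top': [(0.96, (np.float64(263.4), np.float64(179.6)), [564.8, 69.4])], 'scene': [(0.98, (np.float64(266.0), np.float64(220.8)), [543.4, 44.5]), (0.21, (np.float64(272.1), np.float64(235.7)), [565.7, 117.3])]}
   tri [560.4  70.5  89.6] [2.5 2.5]
lid_front_edge {'top': [(0.84, (np.float64(262.7), np.float64(183.3)), [551.0, 70.9]), (0.28, (np.float64(258.2), np.float64(191.3)), [528.7, 82.8])], 'scene': [(0.86, (np.float64(263.8), np.float64(224.8)), [581.7, 101.5])]}
   tri [558.3  68.5  73.3] [5.1 5.1]
cassette_center {'top': [(0.67, (np.float64(185.9), np.float64(268.2)), [309.7, 288.7])], 'scene': [(0.85, (np.float64(383.0), np.float64(252.3)), [307.3, 290.5]), (0.78, (np.float64(352.3), np.float64(276.5)), [443.5, 326.2]), (0.62, (np.float64(376.5), np.float64(310.9)), [472.9, 460.3])]}
   tri [308.5 289.7  12.8] [
[... 411 characters left out ...]
0, 343.6])]}
   tri [414.2 339.2  87.5] [46.3 46.3]
hole_rear {'top': [(0.95, (np.float64(186.4), np.float64(271.7)), [301.7, 282.8]), (0.83, (np.float64(133.8), np.float64(213.2)), [464.8, 436.8]), (0.78, (np.float64(177.8), np.float64(221.6)), [443.2, 311.1])], 'scene': [(0.91, (np.float64(375.2), np.float64(308.1)), [489.1, 471.7]), (0.69, (np.float64(348.4), np.float64(274.4)), [467.4, 338.3]), (0.58, (np.float64(385.6), np.float64(251.7)), [324.1, 317.7])]}
   tri [ 301.4  305.9 -191.1] [20.3 20.3]
printer {'top': [(0.97, (np.float64(257.8), np.float64(192.7)), [529.9, 85.0])], 'scene': [(0.85, (np.float64(271.0), np.float64(237.7)), [554.7, 90.5])]}
   tri [538.7  80.5  27. ] [9.1 9.1]
```

View pics/topcrop.png

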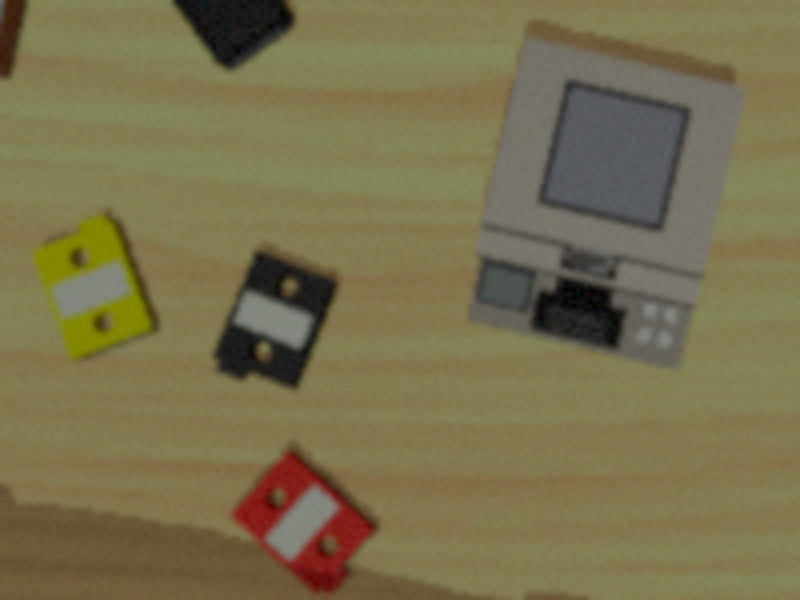

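Candidates (top view): black cassette (179,220), yellow (133,212), red (186,270). The black one fits the description, and its exit arm shows at lower left in the crop (235,370).

Run:
```python
from h import *
c=cam('top')
def w(x,y,z): return atz(c,(110+x/4,140+y/4),z)[:2]
bl,br=w(535,38,102),w(742,88,102); fl,fr=w(480,228,102),w(703,275,102)
print(bl,br,fl,fr,np.linalg.norm(bl-br),np.linalg.norm(fl-bl),np.linalg.norm(fl-fr))
for a,b in((br,bl),(fr,fl)):
    d=b-a; print('y-axis ang',np.degrees(np.arctan2(d[1],d[0]))-90)
for a,b in((fl,bl),(fr,br)):
    d=b-a; print('x ang',np.degrees(np.arctan2(d[1],d[0])))
# slope bottom corners z20
p,q=w(470,322,20),w(680,366,20); print('bottom front',p,q,np.linalg.norm(p-q))
hr,hf=w(289,286,26),w(263,350,26); d=hr-hf; print('cass',hr,hf,(hr+hf)/2,np.linalg.norm(d),np.degrees(np.arctan2(d[1],d[0])))
k=w(578,320,50);print('key',k)
```

```text
[643.32861516 124.76709127] [611.46128107 -18.21807131] [511.62861515 159.67920075] [482.20976655   6.50076119] 146.49328892353947 136.24883629408274 155.97789266503005
y-axis ang -12.564259351382859
y-axis ang -10.871623478903814
x ang -14.846946224282958
x ang -10.826853322923231
bottom front [449.34829617 171.35517322] [420.31149914  19.16701112] 154.9334446272195
cass [472.7351336  301.52321326] [426.41542085 318.91807322] [449.57527723 310.22064324] 49.47824716294665 -20.583116888215134
key [451.3472709   92.69075318]
```

```bash
cat >> h.py <<'E'
from scipy.optimize import least_squares
def P(pose,p): # printer/cassette pose (x,y,yaw_rad)
    return Rz(pose[2])@np.asarray(p,float)+np.array([pose[0],pose[1],0])
def fit(obs,x0,priors=None):
    # obs: list of (cam, pixel, localpoint)
    f=lambda x: np.concatenate([proj(c,P(x,p))-np.array(px) for c,px,p in obs])
    r=least_squares(f,x0,loss='soft_l1'); return r.x, r.fun.reshape(-1,2)
E
python3 - <<'E'
from h import *
c=cam('top')
T=lambda x,y:(110+x/4,140+y/4)
obs=[(c,T(535,38),(72+4,78,102)),(c,T(742,88),(76,-78,102)),(c,T(480,228),(-56,78,102)),(c,T(703,275),(-56,-78,102)),
(c,T(470,322),(-122,78,20)),(c,T(680,366),(-122,-78,20))]
x,r=fit(obs,[540,80,-.2]);print(x,np.degrees(x[2]));print(r.round(2))
print('button guess',P(x,(-108,0,47.6)))
im=cv2.imread('pics/scene0.png');a=im[190:300,220:400];cv2.imwrite('pics/scrop.png',cv2.resize(a,None,fx=4.4,fy=4.4,interpolation=cv2.INTER_CUBIC))
E
```

```text
[ 5.52943961e+02  7.11640724e+01 -2.01430604e-01] -11.54112349524002
[[-2.77  0.06]
 [ 0.82 -0.11]
 [ 0.34 -0.74]
 [ 0.2  -0.09]
 [-0.22  0.11]
 [-0.01  0.87]]
button guess [447.12757467  92.77176354  47.6       ]
```

View pics/scrop.png

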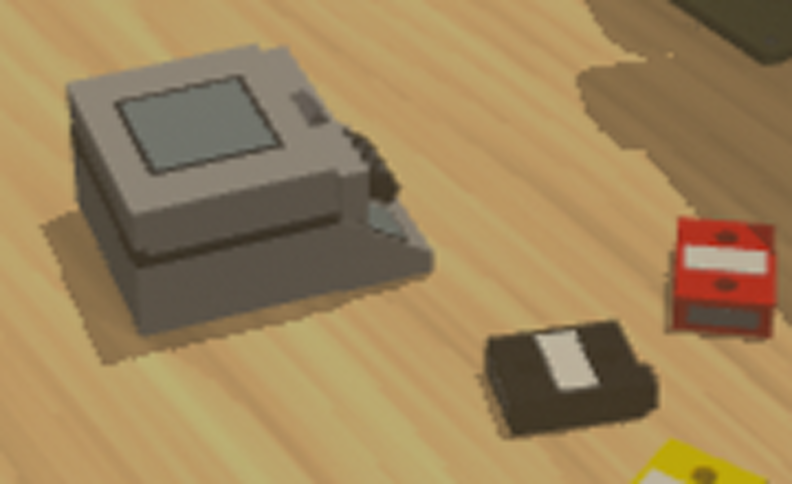

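```bash
python3 -m crank '[[[1.9,-3.65,0,0,1],[1.9,-3.65,0,0,1],[1.9,-3.65,0,0,1],[1.9,-3.65,0,0,1],[1.9,-3.65,0,0,1],[1.9,-3.65,0,0,1],[1.9,-3.65,0,0,1],[1.9,-3.65,0,0,1]]]' 20
```

```text
clock: 1.52
tool_pos: [295.9, 339.2, 212.7]
orientation: [[0.212, 0.977, 0.0], [0.977, -0.212, 0.001], [0.001, 0.0, -1.0]]
ft_force: [0.9, -0.1, 0.2]
opening: 47.3
```

```bash
python3 -m crank '[[[1.9,-3.65,0,0,1],[1.9,-3.65,0,0,1],[1.9,-3.65,0,0.01,1],[1.9,-3.65,0,0,1],[1.9,-3.65,0,0,1],[1.9,-3.65,0,0,1],[1.3,-2.1,0,0,1],[0,0,0,0,1]]]'
python3 - <<'E'
from h import *
o,im=snap('wrist','w1'); print(o['tool_pos'],o['opening'])
c=cam('wrist',o)
for n in('button_face','lid_front_edge'):
    for s,p in find('wrist',n): print(n,s,np.round(p,1),atz(c,p,47.6 if n[0]=='b' else 102).round(1))
E
```

```text
clock: 2.18
tool_pos: [424.6, 88.4, 215.9]
orientation: [[0.206, 0.978, 0.012], [0.978, -0.207, 0.002], [0.005, 0.011, -1.0]]
ft_force: [-0.5, 0.7, -0.2]
opening: 0.7
[424.62196567  88.39184282 215.92243126] 0.6637699462789189
button_face 0.77 [286.8 218.8] [454.7  97.   47.6]
button_face 0.22 [448.9 168.7] [434.9 295.   47.6]
lid_front_edge 0.86 [271.8 283.6] [500.2  70.5 102. ]
```

View pics/w1.png

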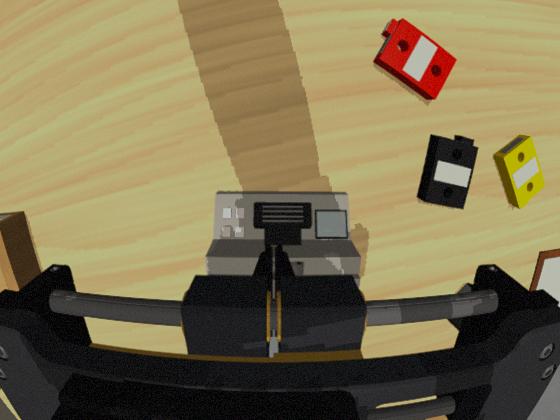

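Run:
```python
from h import *
o=robot.get_obs(); c=cam('wrist',o); x0=[552.9,71.2,-.2014]
obs=[(c,(216,193),(-122,-78,20)),(c,(348,193),(-122,78,20)),(c,(217,240),(-77,-78,48)),(c,(351,240),(-77,78,48))]
print([proj(c,P(x0,q)).round(1) for _,_,q in obs])
x,r=fit(obs,x0);print(x,np.degrees(x[2]));print(r.round(2))
print('proj button',proj(c,P(x0,(-108,0,47.6))))
b=P(x,(-108,0,47.6));print(b, atz(c,(283,215),47.6))
im=cv2.imread('pics/w1.png');a=im[180:300,190:380];cv2.imwrite('pics/w1c.png',cv2.resize(a,None,fx=4,fy=4,interpolation=cv2.INTER_CUBIC))
```

```text
[array([211.4, 197.4]), array([344.1, 196.9]), array([209.4, 242.1]), array([346.8, 241.4])]
[ 5.50618349e+02  7.71888101e+01 -2.02372293e-01] -11.59507828390122
[[-0.16  1.4 ]
 [ 0.79  1.2 ]
 [-3.02 -0.79]
 [ 0.62 -1.46]]
proj button [278.45211839 215.62687455]
[444.82235717  98.89613773  47.6       ] [447.39247633  97.79538374  47.6       ]
```

View pics/w1c.png

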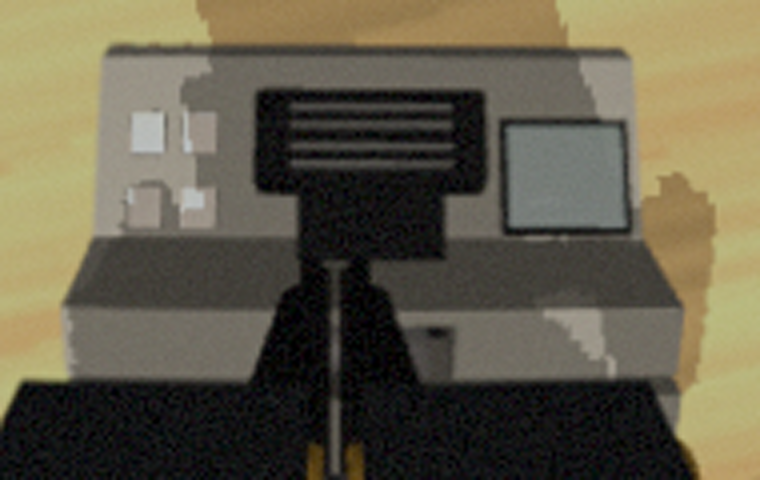

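```bash
python3 -m crank '[[[-0.1,0.35,-3.1,0,1],[-0.1,0.35,-3.1,0,1],[-0.1,0.35,-3.1,0,1],[-0.1,0.35,-3.1,0,1],[0,0,0,0,1]]]'
python3 - <<'E'
from h import *
o,im=snap('wrist','w2'); print(o['tool_pos'],o['ft_force']); c=cam('wrist',o)
im=cv2.imread('pics/w2.png');a=im[140:300,170:390];cv2.imwrite('pics/w2c.png',cv2.resize(a,None,fx=3.5,fy=3.5,interpolation=cv2.INTER_CUBIC))
b=np.array([446.5,97,47.6]);print(proj(c,b),proj(c,o['tool_pos']))
E
```

```text
clock: 2.75
tool_pos: [417.7, 113.4, 91.7]
orientation: [[0.192, 0.981, 0.02], [0.981, -0.192, 0.007], [0.011, 0.018, -1.0]]
ft_force: [-0.5, 0.2, -0.5]
opening: 0.6
[417.72417426 113.40207599  91.7360656 ] [-0.50845527  0.15891711 -0.50489488]
[259.52427913 275.36624439] [274.70031222 264.19205219]
```

View pics/w2c.png

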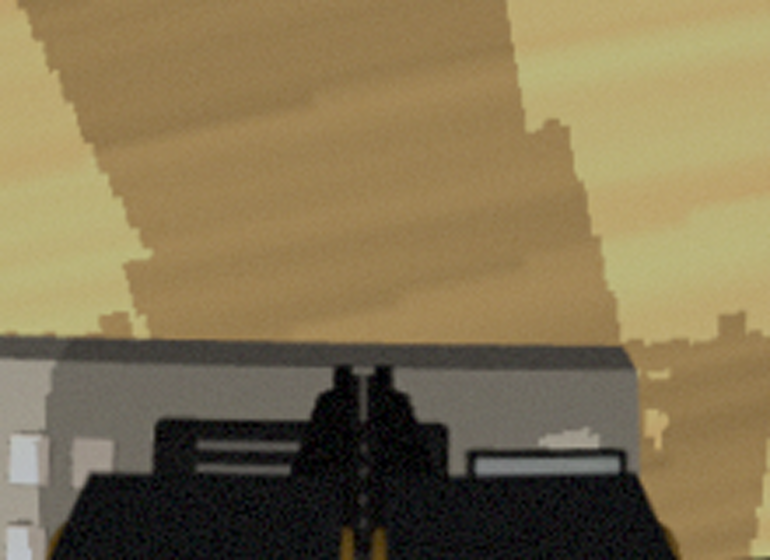

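```bash
python3 -m crank '[[[-0.4,-1.1,0,0,1],[0,0,0,0,1],[0.5,-0.1,-0.85,0,1],[0.5,-0.1,-0.85,0,1],[0.5,-0.1,-0.85,0,1],[0,0,0,0,1]]]'
python3 - <<'E'
from h import *
o,im=snap('wrist','w3',(150,200,410,360),3); print(o['tool_pos'],o['ft_force'],o['qd'].round(2));
E
```

```text
clock: 3.3
tool_pos: [437.5, 100.5, 77.2]
orientation: [[0.187, 0.982, 0.04], [0.982, -0.187, 0.01], [0.017, 0.038, -0.999]]
ft_force: [-0.3, -0.5, -0.0]
opening: 0.4
[437.48200002 100.49734503  77.19369204] [-0.26666972 -0.54124793 -0.0340159 ] [-0.15 -0.61 -1.24  0.16  0.85  0.07]
```

View pics/w3.png

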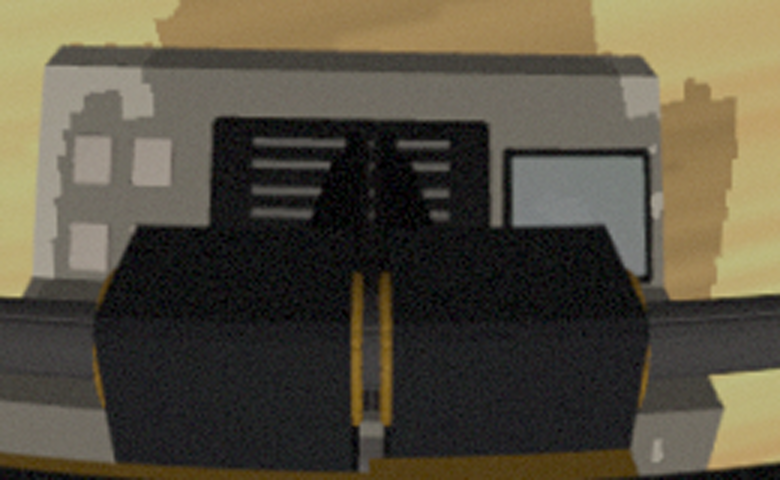

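```bash
python3 -m crank '[[[0,0,0,0,1]]]';python3 -m crank '[[[0,0,0,0,1],[0,0,0,0,1]]]'
```

```text
clock: 3.43
tool_pos: [437.9, 100.4, 77.7]
orientation: [[0.188, 0.981, 0.04], [0.982, -0.188, 0.01], [0.017, 0.038, -0.999]]
ft_force: [-0.2, -0.7, 0.2]
opening: 0.3
clock: 3.6
tool_pos: [438.1, 100.3, 77.9]
orientation: [[0.188, 0.981, 0.04], [0.982, -0.188, 0.01], [0.017, 0.037, -0.999]]
ft_force: [-0.4, 0.1, 0.5]
opening: 0.2
```

```bash
python3 -m crank '[[[-0.1,-0.15,-0.7,0,1],[-0.1,-0.15,-0.7,0,1],[-0.1,-0.1,-0.7,0,1],[0,0,0,0,1],[0,0,0,0,1]]]'
```

```text
clock: 4.02
tool_pos: [434.3, 96.0, 54.6]
orientation: [[0.188, 0.981, 0.04], [0.982, -0.188, 0.01], [0.017, 0.038, -0.999]]
ft_force: [-0.1, 0.6, 0.5]
opening: 0.5
```

```bash
python3 -m crank '[[[0.15,-0.02,-0.25,0,1],[0.1,-0.02,-0.17,0,1],[0.1,-0.02,-0.17,0,1]]]';python3 -m crank '[[[0.1,-0.02,-0.17,0,1]]]'
```

```text
clock: 4.27
tool_pos: [437.8, 95.3, 48.1]
orientation: [[0.188, 0.981, 0.04], [0.982, -0.188, 0.01], [0.017, 0.037, -0.999]]
ft_force: [-0.3, -0.5, 0.4]
opening: 0.6
clock: 4.35
tool_pos: [438.8, 95.2, 46.5]
orientation: [[0.187, 0.981, 0.039], [0.982, -0.188, 0.01], [0.017, 0.037, -0.999]]
ft_force: [-2.3, -0.4, 2.7]
opening: 0.4
```

Run:
```python
from h import *
o,im=snap('scene','s3',(200,180,380,300),4); print(o['tool_pos'],o['ft_force'])
o,im=snap('wrist','w4',(150,200,410,360),3)
```

```text
[438.82917249  95.1961272   46.47490151] [-2.31757749 -0.42138445  2.68236805]
```

View pics/s3.png

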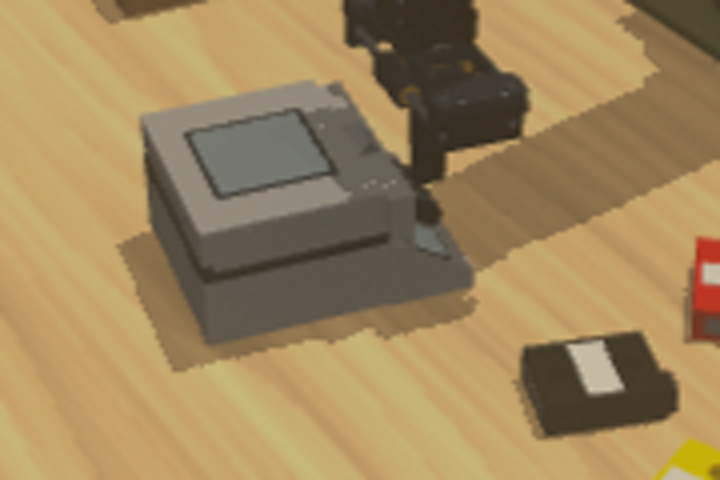

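View pics/w4.png

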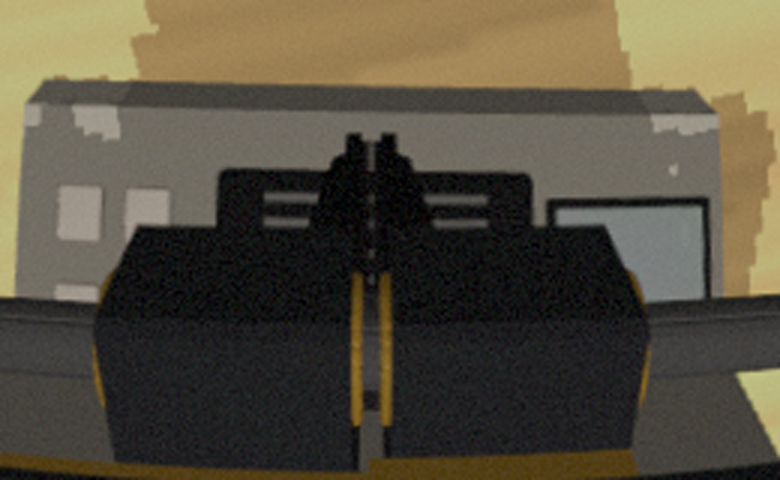

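The tip sits mid-key in the wrist crop (372,170) and contact has just begun. I'll press on in 1 mm steps.

```bash
python3 -m crank '[[[0.08,-0.02,-0.13,0,1]]]'|egrep 'pos|ft';python3 -m crank '[[[0.08,-0.02,-0.13,0,1]]]'|egrep 'pos|ft';python3 -m crank '[[[0.08,-0.02,-0.13,0,1]]]'|egrep 'pos|ft'
```

```text
tool_pos: [439.5, 95.0, 45.4]
ft_force: [-3.1, 0.9, 3.0]
tool_pos: [440.2, 94.9, 44.1]
ft_force: [-3.3, -0.1, 3.0]
tool_pos: [440.9, 94.7, 42.9]
ft_force: [-3.6, -0.1, 5.4]
```

```bash
python3 -m crank '[[[0.06,-0.01,-0.1,0,1]]]'|egrep 'pos|ft';python3 -m crank '[[[0.06,-0.01,-0.1,0,1]]]'|egrep 'pos|ft'
python3 - <<'E'
from h import *
snap('scene','s4',(200,130,380,300),3.5)
E
```

```text
tool_pos: [441.5, 94.6, 42.0]
ft_force: [-3.9, -0.4, 4.8]
tool_pos: [442.2, 94.5, 41.1]
ft_force: [-3.6, -0.6, 4.3]
```

View pics/s4.png

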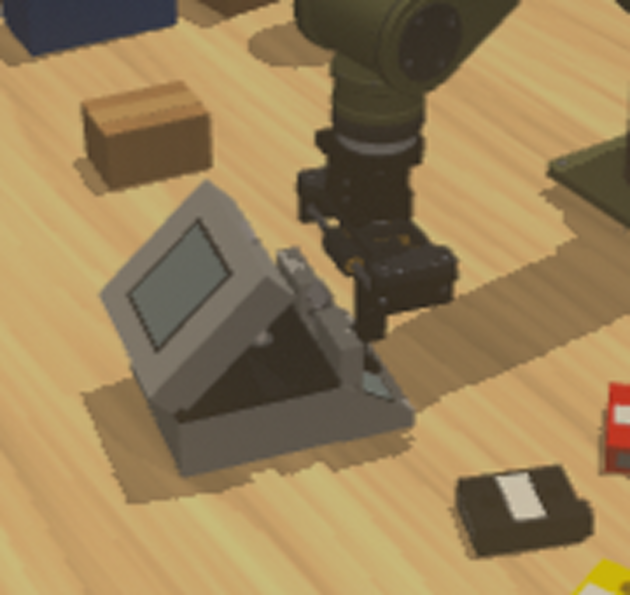

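```bash
python3 -m crank '[[[-0.5,0.1,0.85,0,1],[-0.8,0.1,1.4,0,1],[-0.8,0.1,1.5,0,1],[-0.5,0.1,3,0,1],[0,0,3,0,-1],[0,0,3,0,-1],[0,0,0,0,-1],[0,0,0,0,-1]]]'
python3 - <<'E'
from h import *
o,_=snap('scene','s5',(200,130,380,300),3.5)
o,_=snap('wrist','w5'); print(o['tool_pos'])
snap('top','t5',(200,110,320,250),4)
c=cam('wrist',o);x0=[551.5,74,-.202]
print([proj(c,P(x0,(a,0,66+23))).round(1) for a in(-17,33)])
for n in('spindle_front','spindle_rear'): print(find('wrist',n),find('top',n))
E
```

```text
clock: 5.58
tool_pos: [416.6, 98.1, 170.9]
orientation: [[0.188, 0.981, 0.045], [0.982, -0.188, 0.01], [0.018, 0.043, -0.999]]
ft_force: [-0.7, -0.1, -0.9]
opening: 21.7
[417.08301546  98.16166209 171.3662772 ]
[array([274.5, 331.5]), array([273.8, 366.3])]
[(0.96, (273.224, 249.48))] [(0.96, (264.88, 174.72))]
[(0.62, (274.4, 246.11999999999998))] [(0.71, (262.91999999999996, 178.71))]
```

View pics/s5.png

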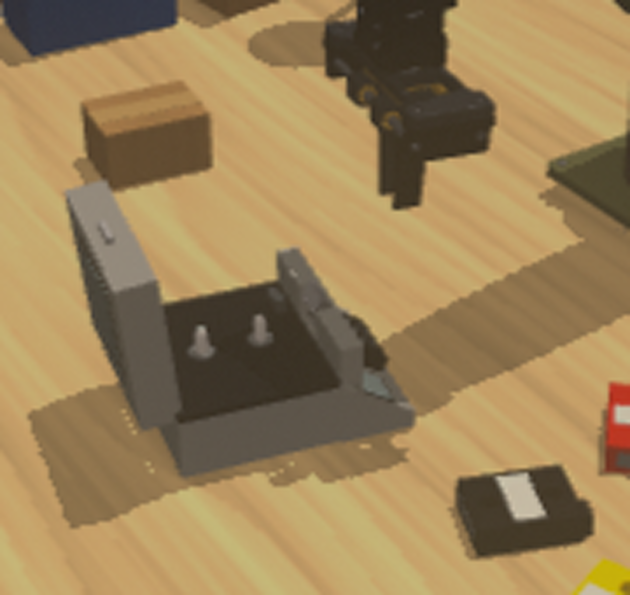

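View pics/w5.png

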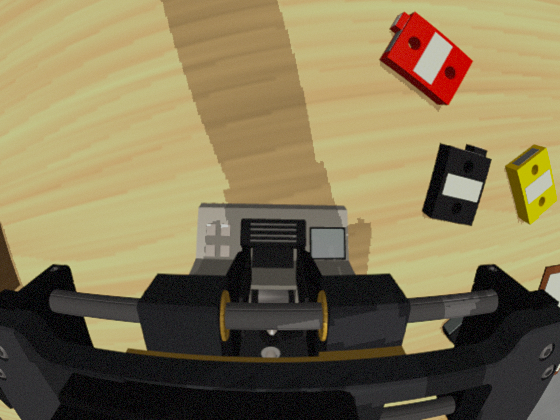

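View pics/t5.png

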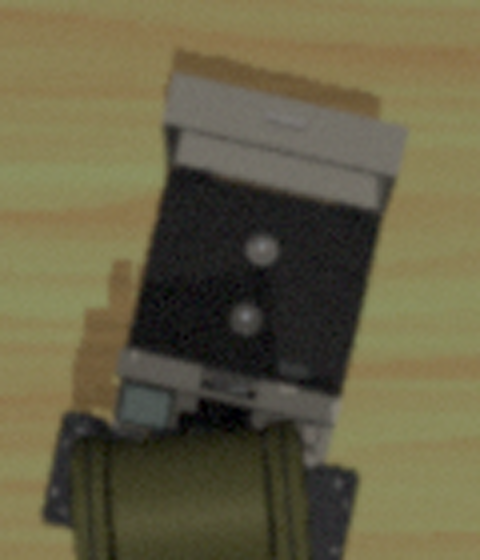

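Run:
```python
from h import *
o=robot.get_obs();t=cam('top');s=cam('scene');w=cam('wrist',o)
T=lambda x,y:(200+x/4,110+y/4); S=lambda x,y:(200+x/3.5,130+y/3.5)
for n,a,b in(('front',T(246,320),S(260,316)),('rear',T(262,250),S(202,327))):
    x,e=tri([ray(t,a),ray(s,b)]);print(n,x.round(1),np.round(e,1),'z85 top',atz(t,a,85).round(1),'scene',atz(s,b,89).round(1))
print('wrist cass', )
im=cv2.imread('pics/w5.png')
cv2.imwrite('pics/w5c.png',cv2.resize(im[130:240,410:510],None,fx=5,fy=5,interpolation=cv2.INTER_CUBIC))
```

```text
front [533.5  74.4  83.3] [0.7 0.7] z85 top [533.9  74.   85. ] scene [537.   82.1  89. ]
rear [582.1  64.3  85.1] [0.9 0.9] z85 top [582.9  63.8  85. ] scene [584.  70.  89.]
wrist cass
```

View pics/w5c.png

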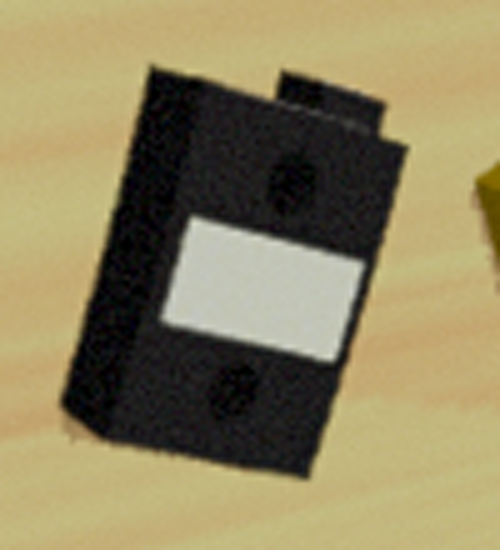

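Run:
```python
from h import *
o=robot.get_obs();w=cam('wrist',o)
f,r=atz(w,(468.2,166.4),26),atz(w,(457,207.6),26);d=r-f
print(f,r,(f+r)/2,np.linalg.norm(d),np.degrees(np.arctan2(d[1],d[0])))
print(o['tool_pos'],np.degrees(np.arctan2(o['orientation'][1,1],o['orientation'][0,1])))
```

```text
[420.17640568 318.24151045  26.        ] [465.8384738  301.76039667  26.        ] [443.00743974 310.00095356  26.        ] 48.54535587004164 -19.84637096061994
[414.99985262  97.97285538 168.45423334] -10.87509173946694
```

```bash
python3 -m crank '[[[0.3,3.5,0,-0.03,-1],[0.3,3.5,0,-0.03,-1],[0.3,3.5,0,-0.03,-1],[0.3,3.5,0,-0.03,-1],[0.3,3.5,0,-0.03,-1],[0.3,2.5,0,-0.01,-1],[0,0,0,0,-1],[0,0,0,0,-1]]]'
python3 - <<'E'
from h import *
o,_=snap('wrist','w6'); print(o['tool_pos'],o['qd'].round(1))
E
```

```text
clock: 6.6
tool_pos: [430.8, 304.2, 161.0]
orientation: [[0.356, 0.934, 0.032], [0.934, -0.356, -0.003], [0.009, 0.031, -0.999]]
ft_force: [0.1, 0.3, 0.7]
opening: 94.6
[430.81586676 304.17052418 161.01106571] [ 2.   2.1 -0.8  0.7 -0.7  0.7]
```

View pics/w6.png

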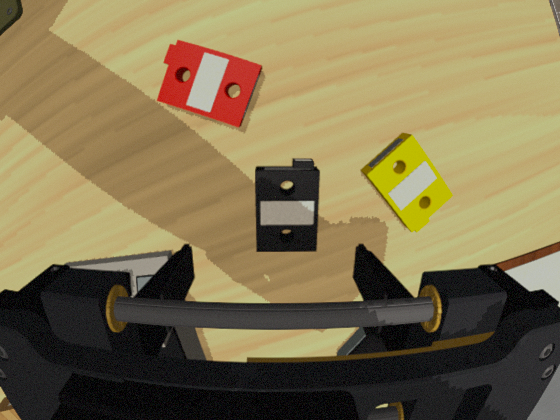

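Run:
```python
from h import *
im=cv2.imread('pics/w6.png')
cv2.imwrite('pics/w6c.png',cv2.resize(im[150:260,240:340],None,fx=5,fy=5,interpolation=cv2.INTER_CUBIC))
o=robot.get_obs();w=cam('wrist',o)
f,r=atz(w,(287,184.5),26),atz(w,(286.3,233),26);d=r-f
print(f,r,(f+r)/2,np.linalg.norm(d),np.degrees(np.arctan2(d[1],d[0])),o['tool_pos'])
```

```text
[421.42135177 321.5331515   26.        ] [467.96592171 303.65942169  26.        ] [444.69363674 312.59628659  26.        ] 49.858471775986914 -21.007449148725648 [430.76264223 303.76956565 160.91224622]
```

View pics/w6c.png

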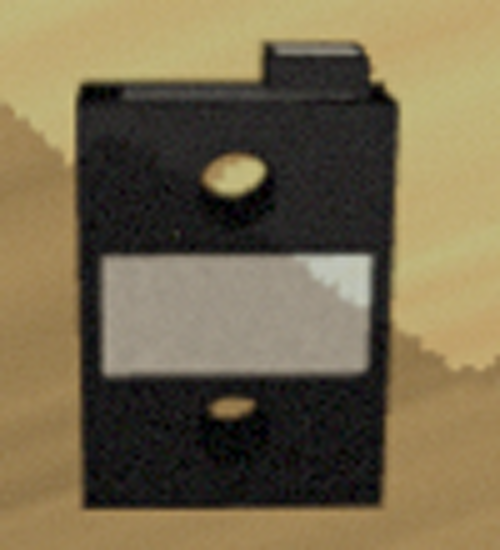

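```bash
python3 -m crank '[[[0.6,0.25,-2.5,0,-1],[0.6,0.25,-2.5,0,-1],[0.6,0.25,-2.5,0,-1],[0,0,-2,0,-1],[0,0,0,0,-1],[0,0,0,0,-1]]]'
python3 - <<'E'
from h import *
o,_=snap('wrist','w7',(150,130,410,330),3); print(o['tool_pos'],o['qd'].round(1))
E
```

```text
clock: 7.15
tool_pos: [450.2, 304.6, 63.6]
orientation: [[0.363, 0.931, 0.034], [0.932, -0.363, -0.003], [0.009, 0.033, -0.999]]
ft_force: [0.6, -0.0, 0.2]
opening: 94.9
[450.17731343 304.62922987  63.56310998] [-1.3  0.5  2.5 -0.2  0.1 -0.3]
```

View pics/w7.png

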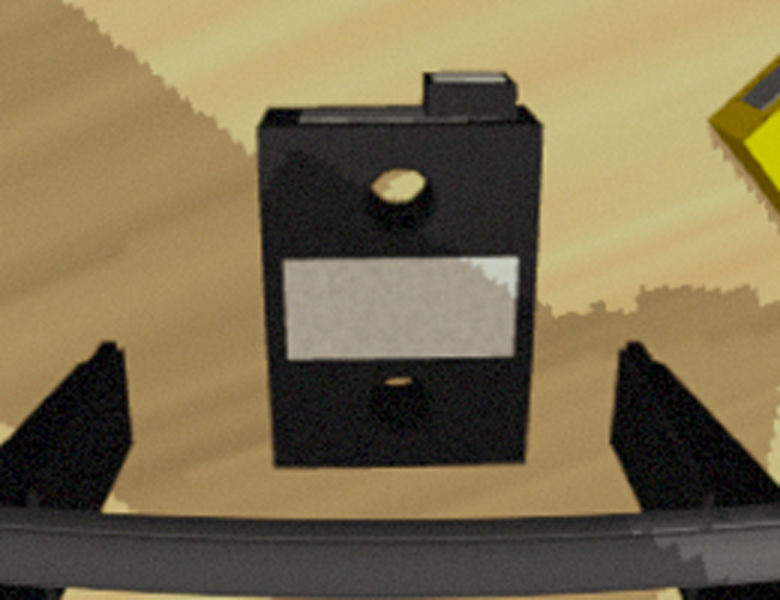

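Run:
```python
from h import *
o=robot.get_obs();w=cam('wrist',o)
f,r=atz(w,(283.7,196.3),26),atz(w,(283.3,264),26);d=r-f
print(f,r,(f+r)/2,np.linalg.norm(d),np.degrees(np.arctan2(d[1],d[0])),o['tool_pos'],np.degrees(np.arctan2(o['orientation'][1,1],o['orientation'][0,1])))
```

```text
[423.99290483 321.08260296  26.        ] [470.32050595 303.33153627  26.        ] [447.15670539 312.20706962  26.        ] 49.611964216619135 -20.965031419937752 [449.80989496 304.4506638   63.44616494] -21.27360726064231
```

```bash
python3 -m crank '[[[-0.05,0.35,-1.3,0,-1],[-0.05,0.35,-1.5,0,-1],[0,0,-1.5,0,-1],[0,0,-0.9,0,-1],[0,0,0,0,-1],[0,0,0,0,-1]]]'
```

```text
clock: 7.7
tool_pos: [453.4, 313.1, 15.8]
orientation: [[0.365, 0.93, 0.046], [0.931, -0.365, 0.003], [0.02, 0.042, -0.999]]
ft_force: [0.0, -0.1, 0.1]
opening: 95.0
```

```bash
python3 -m crank '[[[-0.25,-0.1,-0.3,0,-1],[-0.25,0,-0.3,0,-1],[0,0,-0.2,0,-1],[0,0,0,0,-1],[0,0,0,0,-1]]]'
```

```text
clock: 8.12
tool_pos: [449.7, 313.2, 10.4]
orientation: [[0.364, 0.93, 0.051], [0.931, -0.365, 0.006], [0.024, 0.045, -0.999]]
ft_force: [-0.0, 1.2, -0.7]
opening: 95.2
```

```bash
python3 -m crank '[[[-0.1,-0.1,-0.25,0,-1],[0,0,-0.2,0,-1],[0,0,0,0,0],[0,0,0,0,1],[0,0,0,0,1],[0,0,0,0,1],[0,0,0,0,1],[0,0,0,0,1]]]' 25
```

```text
clock: 8.78
tool_pos: [449.3, 312.4, 6.2]
orientation: [[0.365, 0.93, 0.052], [0.931, -0.365, 0.007], [0.025, 0.046, -0.999]]
ft_force: [0.5, 0.8, -0.4]
opening: 62.2
```

Run:
```python
from h import *
o,_=snap('wrist','w8',(150,130,410,330),3); print(o['tool_pos'],o['opening'])
```

```text
[449.2579236  312.36393782   6.20198965] 62.22506471593717
```

View pics/w8.png

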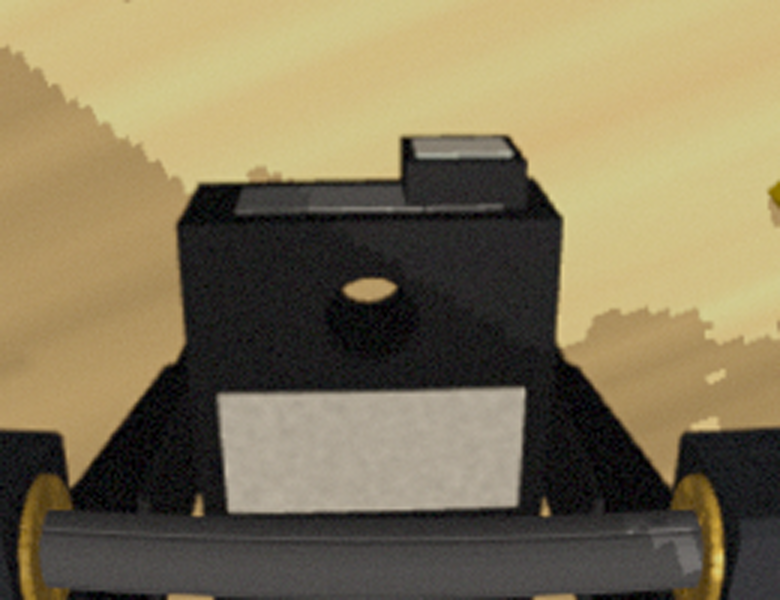

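Run:
```python
from h import *
o=robot.get_obs();w=cam('wrist',o);a=np.arctan2(o['orientation'][1,1],o['orientation'][0,1])
f=atz(w,(274,235),26); u=np.array([np.cos(a),np.sin(a)])
c=f[:2]+25*u; d=c-o['tool_pos'][:2]
# front end top edge, arm-end: label edges
print(np.degrees(a),f,c,'offset along tool y',d@u,'lateral',d@np.array([-u[1],u[0]]))
for p,z in(((180/3+150,228/3+130),26),((560/3+150,220/3+130),26),((218/3+150,392/3+130),26),((525/3+150,387/3+130),26),((230/3+150,512/3+130),26)):
    q=atz(w,p,z)[:2]-o['tool_pos'][:2]; print('y',q@u,'lat',q@np.array([-u[1],u[0]]))
```

```text
-21.453036173197503 [424.03910497 321.04345     26.        ] [447.30704663 311.89998837] offset along tool y -1.6681447878797064 lateral -1.1493053491916385
y -41.869600627596135 lat -31.77439504570414
y -42.78181055107124 lat 29.024945781879964
y -12.566305623120613 lat -27.29559386295247
y -12.89112780626598 lat 25.051608460528467
y 12.209542244585347 lat -26.83721241574077
```

```bash
python3 -m crank '[[[0,0,1,0,1],[0,0,2.5,0,1],[0,0,3.5,0,1],[0.5,-0.8,3.7,0.02,1],[0.5,-1,3.7,0.03,1],[1,-2,3.2,0.03,1],[1.5,-2.5,2.8,0.03,1],[2,-3,1.8,0.03,1]]]'
python3 - <<'E'
from h import *
o,_=snap('scene','s9',(180,80,420,300),3)
E
```

```text
clock: 9.5
tool_pos: [492.9, 215.6, 231.7]
orientation: [[0.216, 0.976, 0.034], [0.976, -0.216, 0.003], [0.01, 0.033, -0.999]]
ft_force: [1.2, 1.2, -0.9]
opening: 62.0
```

View pics/s9.png

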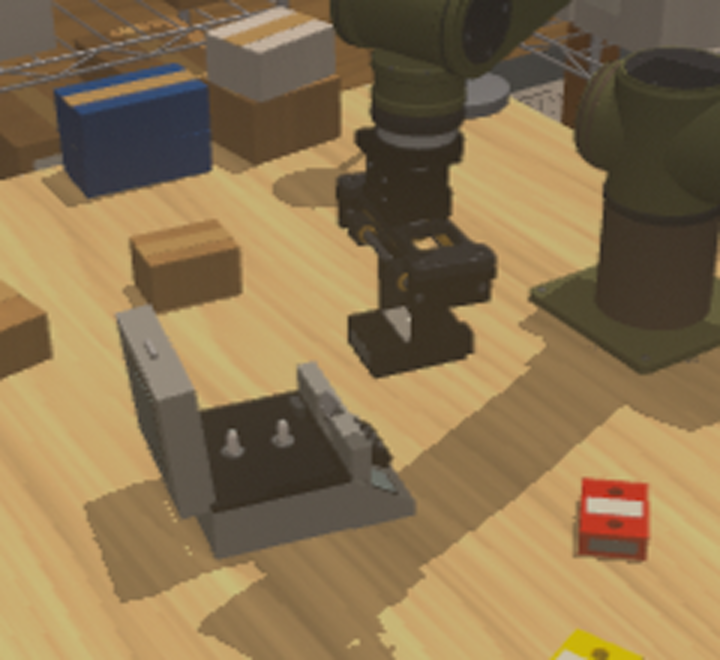

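```bash
python3 -m crank '[[[2.2,-2.7,0.4,0.01,1],[2.2,-2.7,0.2,0,1],[2.2,-2.7,0.2,0,1],[2.2,-2.7,0.2,0,1],[2.2,-2.7,0,0,1],[1.2,-1.5,0,0,1],[0,0,0,0,1],[0,0,0,0,1]]]'
python3 - <<'E'
from h import *
o,_=snap('wrist','w10'); print(o['tool_pos'],o['qd'].round(1))
E
```

```text
clock: 10.22
tool_pos: [623.2, 52.4, 252.7]
orientation: [[0.215, 0.975, 0.051], [0.977, -0.215, 0.002], [0.013, 0.049, -0.999]]
ft_force: [-1.1, 0.2, -1.6]
opening: 61.8
[623.24169702  52.35915231 252.67240507] [-1.5  0.9 -0.5 -0.5 -0.1 -0. ]
```

View pics/w10.png

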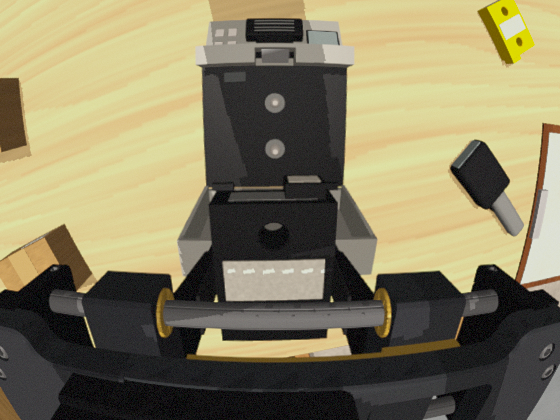

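Run:
```python
from h import *
im=cv2.imread('pics/w10.png')
cv2.imwrite('pics/w10c.png',cv2.resize(im[80:270,195:355],None,fx=3.1*1.3,fy=3.1,interpolation=cv2.INTER_CUBIC) if 0 else cv2.resize(im[85:260,195:355],None,fx=3.4,fy=3.4,interpolation=cv2.INTER_CUBIC))
```

```text
(no output)
```

View pics/w10c.png

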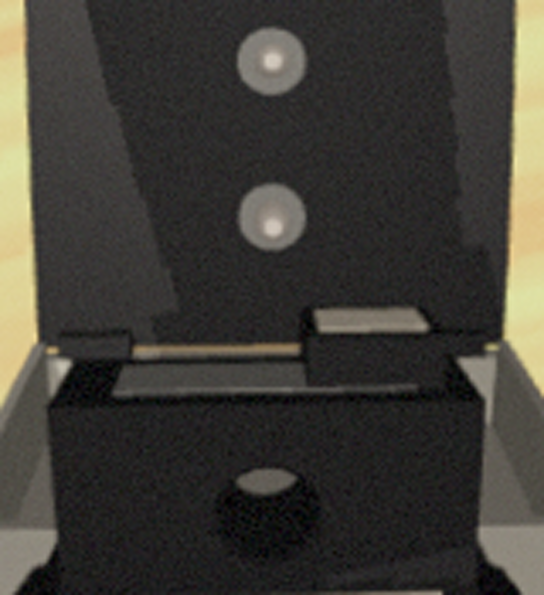

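Run:
```python
from h import *
o=robot.get_obs();w=cam('wrist',o);a=np.arctan2(o['orientation'][1,1],o['orientation'][0,1]);u=np.array([np.cos(a),np.sin(a)]);n=np.array([-u[1],u[0]])
print(o['tool_pos'],np.degrees(a))
for z,pf,pr in((89,(275,102.9),(275.3,151.5)),(67,(274.7,102.9),(275,148.8))):
    f=atz(w,pf,z)[:2];r=atz(w,pr,z)[:2];d=r-f;m=(f+r)/2
    print(z,f.round(1),r.round(1),m.round(1),np.linalg.norm(d).round(1),np.degrees(np.arctan2(d[1],d[0])).round(1))
# held hole top: TCP z + 20 along tool axis
zz=o['tool_pos'][2]+19.8
h=atz(w,(195+268/3.4,85+508/3.4),zz)[:2]; q=h-o['tool_pos'][:2];print('hole rel: along',q@u,'lat',q@n)
```

```text
[623.0197068   52.66014577 252.55882783] -12.395634315411614
89 [535.7  74.7] [584.3  64.4] [560.   69.5] 49.7 -12.0
67 [535.7  74.7] [584.6  64.4] [560.1  69.6] 50.0 -12.0
hole rel: along -27.21863670277057 lat -0.8178467208812116
```

```bash
python3 -m crank '[[[-2.1,0.6,0,0,1],[-2.1,0.6,0,0,1],[-2,0.5,0,0,1],[0,0,-2.5,0,1],[0,0,-3,0,1],[0,0,-3,0,1],[0,0,-2.5,0,1],[0,0,0,0,1]]]';python3 -m crank '[[[0,0,0,0,1],[0,0,0,0,1]]]'
```

```text
clock: 10.93
tool_pos: [551.5, 80.5, 142.1]
orientation: [[0.203, 0.978, 0.055], [0.979, -0.204, 0.006], [0.017, 0.052, -0.998]]
ft_force: [-1.3, -0.0, -2.4]
opening: 62.0
clock: 11.1
tool_pos: [549.5, 82.4, 142.0]
orientation: [[0.201, 0.978, 0.052], [0.98, -0.201, 0.006], [0.016, 0.05, -0.999]]
ft_force: [-0.3, -0.2, -0.9]
opening: 62.4
```

```bash
python3 -m crank '[[[0.25,-0.3,-0.7,0,1],[0.25,-0.3,-0.7,0,1],[0.25,-0.3,-0.7,0,1],[0.25,-0.3,-0.7,0,1],[0,0,0,0,1],[0,0,0,0,1]]]'
python3 - <<'E'
from h import *
o,_=snap('wrist','w11',(190,190,370,330),4); print(o['tool_pos'],o['qd'].round(1))
snap('scene','s11',(215,120,345,270),4.5)
E
```

```text
clock: 11.6
tool_pos: [565.0, 69.8, 119.0]
orientation: [[0.2, 0.978, 0.064], [0.98, -0.201, 0.006], [0.019, 0.062, -0.998]]
ft_force: [-0.1, -0.4, -1.1]
opening: 62.3
[565.04904057  69.80979422 118.955817  ] [-0.8  1.1  0.2 -0.3 -0.4 -0.2]
```

View pics/w11.png

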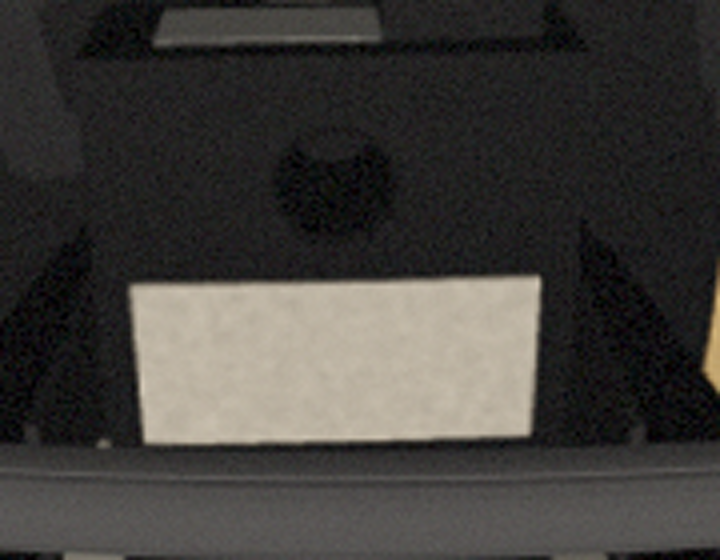

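View pics/s11.png

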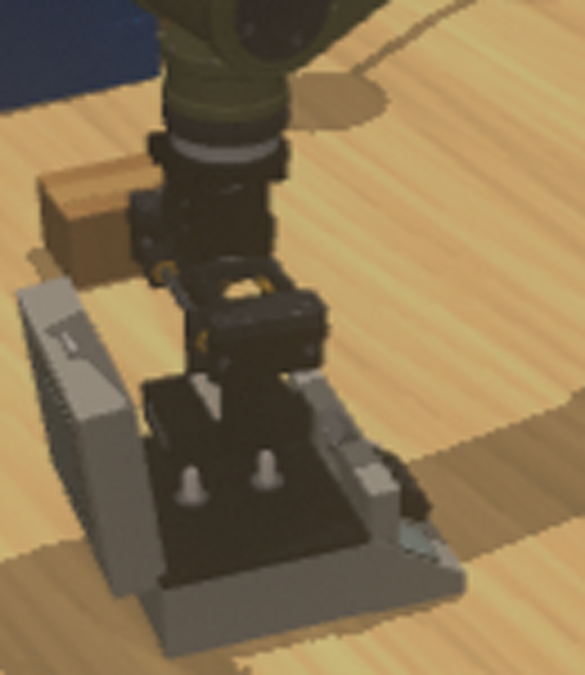

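Run:
```python
from h import *
o=robot.get_obs();s=cam('scene');R=o['orientation'];a=np.arctan2(R[1,1],R[0,1])
ctr=o['tool_pos'].copy();zb=ctr[2]-6
cx=ctr[:2]-1.2*np.array([np.cos(a),np.sin(a)])
pose=(cx[0],cx[1],a);print(pose,zb)
im=cv2.imread('pics/s11.png')
for q in((42,31,0),(-42,31,0),(42,-31,26),(42,31,26),(-42,31,26),(-42,-31,26)):
    p=P(pose,q);p[2]+=zb;u=(proj(s,p)-[215,120])*4.5;cv2.circle(im,tuple(int(round(v)) for v in u),3,(0,0,255),-1);print(q,u.round())
for x,y in((533.7,74.2),(582.5,64)):
    u=(proj(s,(x,y,89))-[215,120])*4.5;cv2.circle(im,tuple(int(round(v)) for v in u),3,(0,255,0),-1)
cv2.imwrite('pics/s11b.png',im[200:600,50:500])
```

```text
(np.float64(563.6278869382091), np.float64(70.22131585414233), np.float64(-0.20204317465527816)) 112.98929097548641
(42, 31, 0) [169. 464.]
(-42, 31, 0) [300. 436.]
(42, -31, 26) [138. 377.]
(42, 31, 26) [167. 429.]
(-42, 31, 26) [299. 401.]
(-42, -31, 26) [265. 350.]
```

View pics/s11b.png

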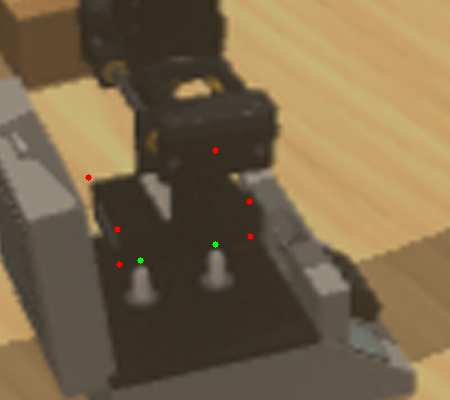

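```bash
python3 -m crank '[[[-0.25,0,-0.6,0,1],[-0.25,0,-0.6,0,1],[0,0,-0.5,0,1],[0,0,0,0,1],[0,0,0,0,1]]]'
cat >> h.py <<'E'
def bright(fn,out,crop,scale,g=0.45):
    im=cv2.imread('pics/'+fn+'.png')[crop[1]:crop[3],crop[0]:crop[2]]
    im=(255*(im/255.)**g).astype(np.uint8)
    cv2.imwrite('pics/'+out+'.png',cv2.resize(im,None,fx=scale,fy=scale,interpolation=cv2.INTER_CUBIC))
E
python3 - <<'E'
from h import *
o,_=snap('wrist','w12'); print(o['tool_pos'],o['qd'].round(1))
snap('scene','s12')
bright('w12','w12b',(190,190,370,330),4)
bright('s12','s12b',(235,180,325,260),8)
E
```

```text
clock: 12.12
tool_pos: [559.1, 70.1, 100.6]
orientation: [[0.199, 0.978, 0.064], [0.98, -0.2, 0.007], [0.019, 0.062, -0.998]]
ft_force: [0.6, -0.7, -1.9]
opening: 61.9
[559.14256363  70.11251415 100.58766955] [ 0.1  0.3  0.9  0.  -0.2  0. ]
```

View pics/w12b.png

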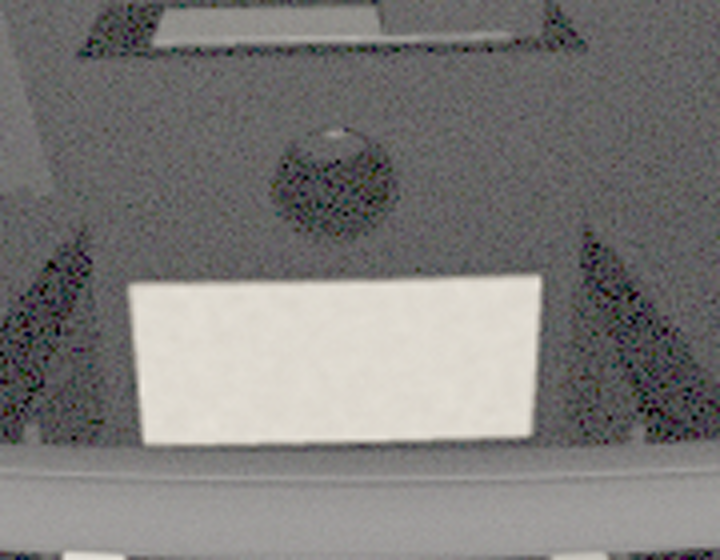

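View pics/s12b.png

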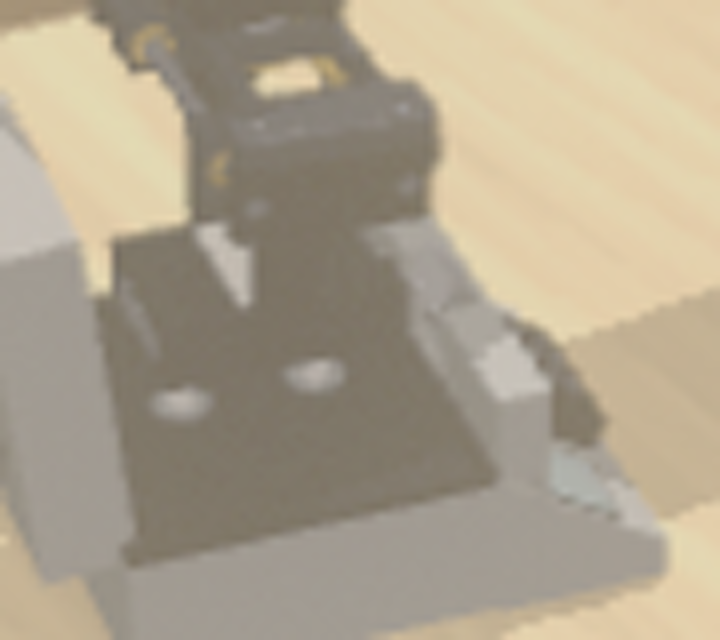

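Run:
```python
from h import *
o=robot.get_obs();w=cam('wrist',o)
for zt in (20.5,):
  z=o['tool_pos'][2]+zt
  h=atz(w,(273.4,236.25),z)
  for zz in (z-26,89):
    for k in(-4,-2,0,2,4):
      q=P((h[0],h[1],-.2),(k,0,zz)); print(zz.round(1) if zz!=89 else 89,k,((proj(w,q)-190)*4).round(0))
  for e in(-7,7): print('rim top',e,((proj(w,P((h[0],h[1],-.2),(e,0,z)))-190)*4).round(), 'bottom',((proj(w,P((h[0],h[1],-.2),(e,0,z-26)))-190)*4).round())
print(o['tool_pos'])
```

```text
95.3 -4 [330.  82.]
95.3 -2 [330.  96.]
95.3 0 [330. 109.]
95.3 2 [330. 122.]
95.3 4 [330. 135.]
89 -4 [329.  68.]
89 -2 [329.  81.]
89 0 [329.  94.]
89 2 [329. 107.]
89 4 [329. 119.]
rim top -7 [334. 132.] bottom [330.  62.]
rim top 7 [334. 236.] bottom [330. 155.]
[559.2150572   70.12979508 100.77064375]
```

```bash
python3 -m crank '[[[0.3,0.02,0,0,1],[0.1,0,0,0,1],[0,0,0,0,1],[0,0,0,0,1]]]'
python3 - <<'E'
from h import *
o,_=snap('wrist','w13'); print(o['tool_pos'],o['qd'].round(1))
bright('w13','w13b',(230,200,320,260),8)
E
```

```text
clock: 12.55
tool_pos: [564.5, 70.5, 101.7]
orientation: [[0.199, 0.978, 0.066], [0.98, -0.2, 0.007], [0.02, 0.064, -0.998]]
ft_force: [-0.4, 0.1, -1.4]
opening: 61.9
[564.49585631  70.46319548 101.74213042] [-0.1  0.1 -0.5 -0.  -0.1 -0. ]
```

View pics/w13b.png

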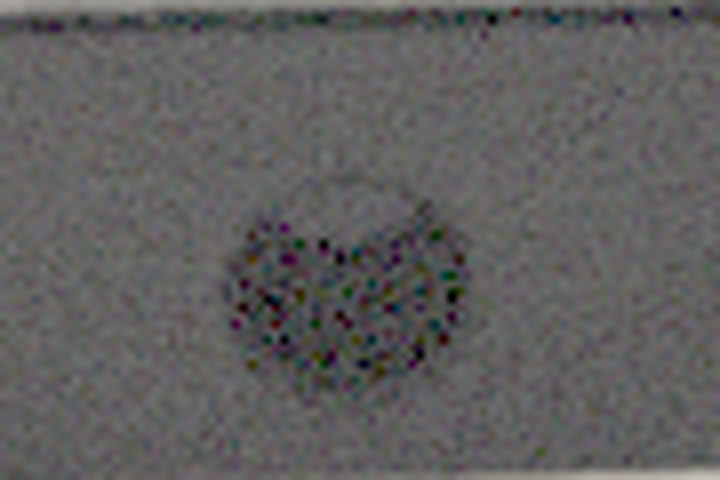

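```bash
python3 -m crank '[[[-0.12,0,-0.3,0,1]]]'|egrep 'pos|ft';python3 -m crank '[[[0,0,-0.3,0,1]]]'|egrep 'pos|ft'; python3 -m crank '[[[0,0,-0.3,0,1]]]'|egrep 'pos|ft'; python3 -m crank '[[[0,0,-0.3,0,1]]]'|egrep 'pos|ft'
```

```text
tool_pos: [564.1, 70.5, 99.6]
ft_force: [0.3, -0.7, -0.8]
tool_pos: [564.0, 70.5, 96.5]
ft_force: [0.4, -0.0, -2.0]
tool_pos: [564.0, 70.4, 93.3]
ft_force: [0.8, -0.1, -1.8]
tool_pos: [563.8, 70.4, 89.9]
ft_force: [-4.0, -1.6, 4.1]
```

```bash
python3 -m crank '[[[-0.15,-0.06,0.05,0,1]]]'|egrep 'pos|ft'; python3 -m crank '[[[0,0,0,0,1]]]'|egrep 'pos|ft';  python3 -m crank '[[[0,0,-0.2,0,1]]]'|egrep 'pos|ft|ori'
```

```text
tool_pos: [561.7, 69.8, 89.5]
ft_force: [0.3, -0.4, -1.5]
tool_pos: [561.3, 69.8, 89.1]
ft_force: [0.3, -0.0, -0.9]
tool_pos: [561.5, 69.8, 87.3]
orientation: [[0.199, 0.978, 0.067], [0.98, -0.2, 0.007], [0.02, 0.064, -0.998]]
ft_force: [-0.5, -0.6, -1.9]
```

Free again. I'll keep lowering.

```bash
for i in 1 ; do :; done; python3 -m crank '[[[0,0,-0.25,0,1]]]'|egrep 'pos|ft'; python3 -m crank '[[[0,0,-0.25,0,1]]]'|egrep 'pos|ft';  python3 -m crank '[[[0,0,-0.25,0,1]]]'|egrep 'pos|ft|ori'
```

```text
tool_pos: [561.6, 69.8, 84.7]
ft_force: [-0.9, -0.1, -2.2]
tool_pos: [561.7, 69.7, 82.0]
ft_force: [0.1, 1.3, -1.4]
tool_pos: [561.7, 69.7, 79.2]
orientation: [[0.199, 0.978, 0.067], [0.98, -0.2, 0.007], [0.02, 0.065, -0.998]]
ft_force: [0.3, 0.1, -1.9]
```

```bash
python3 -m crank '[[[0,0,-0.25,0,1]]]'|egrep 'pos|ft'; python3 -m crank '[[[0,0,-0.2,0,1]]]'|egrep 'pos|ft';  python3 -m crank '[[[0,0,-0.15,0,1]]]'|egrep 'pos|ft|ori'; python3 -m crank '[[[0,0,-0.1,0,1]]]'|egrep 'pos|ft|ori'
```

```text
tool_pos: [561.7, 69.7, 76.4]
ft_force: [-0.6, 0.0, -1.4]
tool_pos: [561.5, 69.7, 73.9]
ft_force: [0.2, 0.5, -1.3]
tool_pos: [561.7, 69.7, 72.4]
orientation: [[0.199, 0.978, 0.067], [0.98, -0.2, 0.007], [0.02, 0.065, -0.998]]
ft_force: [-0.8, -0.9, 1.9]
tool_pos: [561.8, 69.7, 72.1]
orientation: [[0.199, 0.978, 0.067], [0.98, -0.2, 0.006], [0.02, 0.064, -0.998]]
ft_force: [-6.1, -0.8, 8.8]
```

```bash
python3 -m crank '[[[0,0,0.05,0,1],[0,0,0,0,-0.4],[0,0,0,0,-0.7],[0,0,0,0,-1],[0,0,0,0,-1],[0,0,0,0,-1]]]'
python3 - <<'E'
from h import *
o,_=snap('wrist','w14'); snap('scene','s14')
bright('w14','w14b',(150,160,390,330),3.3)
bright('s14','s14b',(225,170,325,260),7,.6)
E
```

```text
clock: 14.27
tool_pos: [563.3, 69.8, 74.1]
orientation: [[0.199, 0.977, 0.07], [0.98, -0.2, 0.007], [0.021, 0.068, -0.998]]
ft_force: [0.7, 0.2, -0.1]
opening: 88.0
```

View pics/w14b.png

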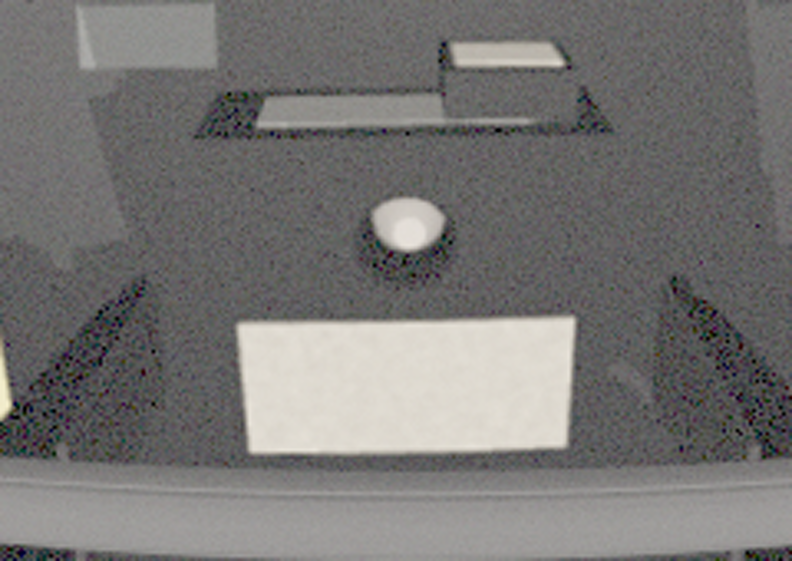

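View pics/s14b.png

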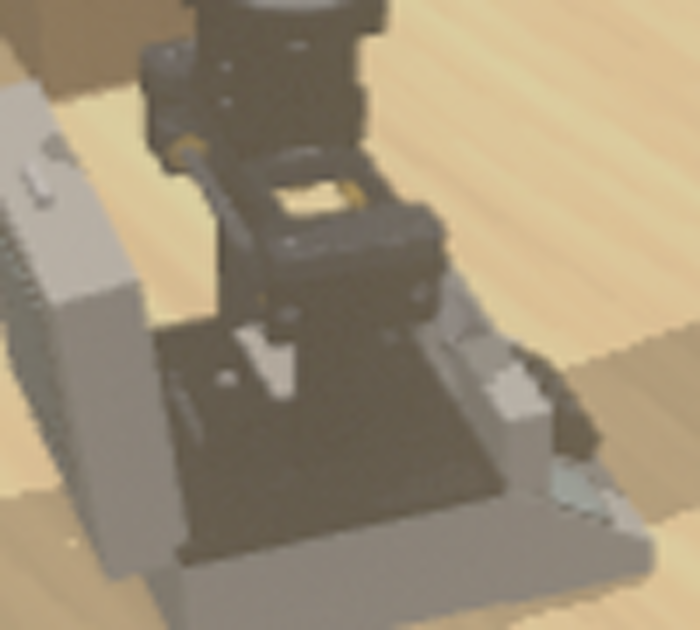

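```bash
python3 -m crank '[[[0,0,0.5,0,-1],[-0.1,0,1.5,0,-1],[-0.1,0,3,0,-1],[-0.1,0,3.5,0,-1],[0,0,3.5,0,-1],[0,0,3,0,1],[0,0,2,0,1],[0,0,0,0,1]]]'
python3 - <<'E'
from h import *
o,_=snap('wrist','w15'); snap('scene','s15');print(o['tool_pos'])
bright('w15','w15b',(150,100,410,330),3,.6)
bright('s15','s15b',(215,150,325,260),6,.6)
E
```

```text
clock: 15.03
tool_pos: [555.2, 69.6, 250.3]
orientation: [[0.199, 0.978, 0.063], [0.98, -0.2, 0.006], [0.019, 0.061, -0.998]]
ft_force: [0.9, 0.8, 0.4]
opening: 80.5
[555.16084872  69.62344966 250.31659914]
```

View pics/w15b.png

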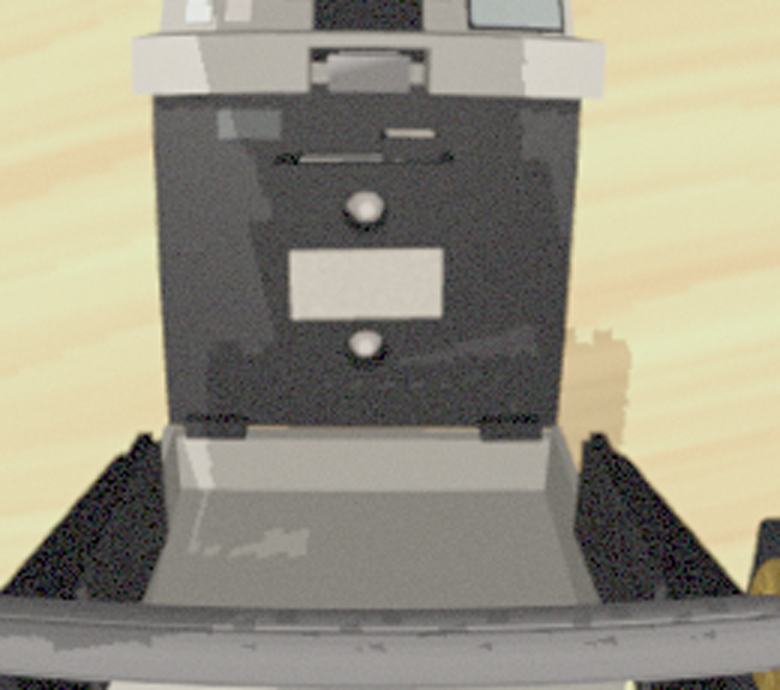

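View pics/s15b.png

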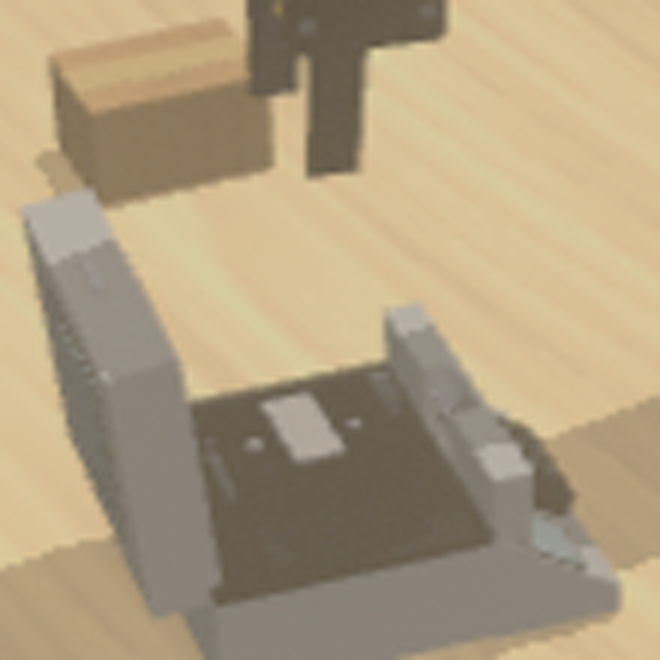

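```bash
python3 -m crank '[[[3.3,-0.7,0,0,1],[3.3,-0.7,0,0,1],[3.3,-0.7,0,0,1],[3.2,-0.6,0,0,1],[0,0,0,0,1],[0,0,0,0,1]]]'
```

```text
clock: 15.63
tool_pos: [680.6, 41.8, 225.8]
orientation: [[0.199, 0.98, 0.03], [0.98, -0.199, 0.007], [0.013, 0.028, -1.0]]
ft_force: [-0.1, 0.5, 0.3]
opening: 32.6
```

```bash
python3 -m crank '[[[0.7,-0.1,0,0,1],[0.7,-0.1,0,0,1],[0,0,0,0,1],[0,0,0,0,1]]]'
python3 - <<'E'
from h import *
o,_=snap('wrist','w16'); snap('scene','s16');print(o['tool_pos'])
bright('s16','s16b',(195,110,345,260),5,.7)
E
```

```text
clock: 15.97
tool_pos: [691.1, 40.3, 219.8]
orientation: [[0.198, 0.98, 0.02], [0.98, -0.198, 0.007], [0.011, 0.018, -1.0]]
ft_force: [-0.3, 0.6, 0.6]
opening: 5.7
[691.14304165  40.26915982 219.81434745]
```

View pics/w16.png

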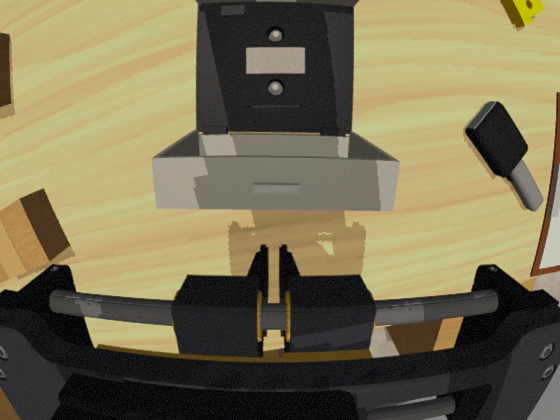

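View pics/s16b.png

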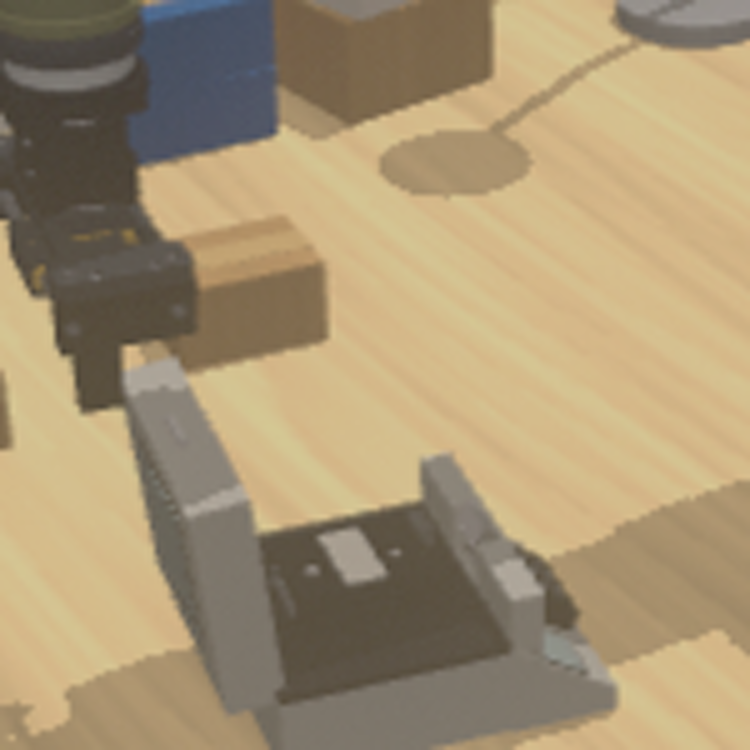

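```bash
python3 -m crank '[[[0.2,0,-1.3,0,1],[0.1,0,-1.3,0,1],[0,0,-1.2,0,1],[0,0,0,0,1],[0,0,0,0,1]]]'
python3 - <<'E'
from h import *
o,_=snap('wrist','w17')
c=cam('wrist',o)
O=(552.5,71.6,-.204)
print(proj(c,P(O,(117.3,0,192.5))),np.round(Rz(.204)@(o['tool_pos']-[552.5,71.6,0]),1))
E
```

```text
clock: 16.48
tool_pos: [693.4, 40.9, 179.9]
orientation: [[0.197, 0.98, 0.023], [0.98, -0.198, 0.007], [0.012, 0.021, -1.0]]
ft_force: [0.1, -0.1, 0.4]
opening: 0.5
[278.46786166 228.34808501] [144.2  -1.6 179.9]
```

View pics/w17.png

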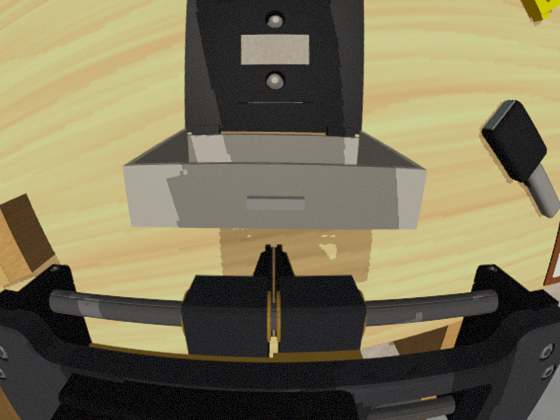

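```bash
python3 -m crank '[[[-0.8,0.17,0,0,1],[-0.8,0.17,0,0,1],[-0.8,0.17,0.05,0,1]]]'|egrep 'pos|ft|ori'; python3 -m crank '[[[-1,0.2,0.05,0,1],[-1,0.2,0.05,0,1]]]'|egrep 'pos|ft|ori'
```

```text
tool_pos: [669.3, 45.8, 180.4]
orientation: [[0.198, 0.98, 0.024], [0.98, -0.198, 0.007], [0.012, 0.023, -1.0]]
ft_force: [2.3, 0.2, 0.4]
tool_pos: [649.1, 50.0, 184.1]
orientation: [[0.198, 0.98, 0.03], [0.98, -0.198, 0.007], [0.013, 0.028, -1.0]]
ft_force: [1.2, 0.1, 0.7]
```

```bash
python3 -m crank '[[[-1.2,0.25,-0.05,0,1],[-1.2,0.25,-0.05,0,1],[-1.2,0.25,-0.15,0,1],[-1.1,0.22,-0.25,0,1]]]'|egrep 'pos|ft|ori'
python3 - <<'E'
from h import *
snap('scene','s18',(195,110,345,260),5)
E
```

```text
tool_pos: [598.8, 60.7, 182.7]
orientation: [[0.198, 0.98, 0.038], [0.98, -0.198, 0.007], [0.014, 0.036, -0.999]]
ft_force: [2.0, -0.0, 0.2]
```

View pics/s18.png

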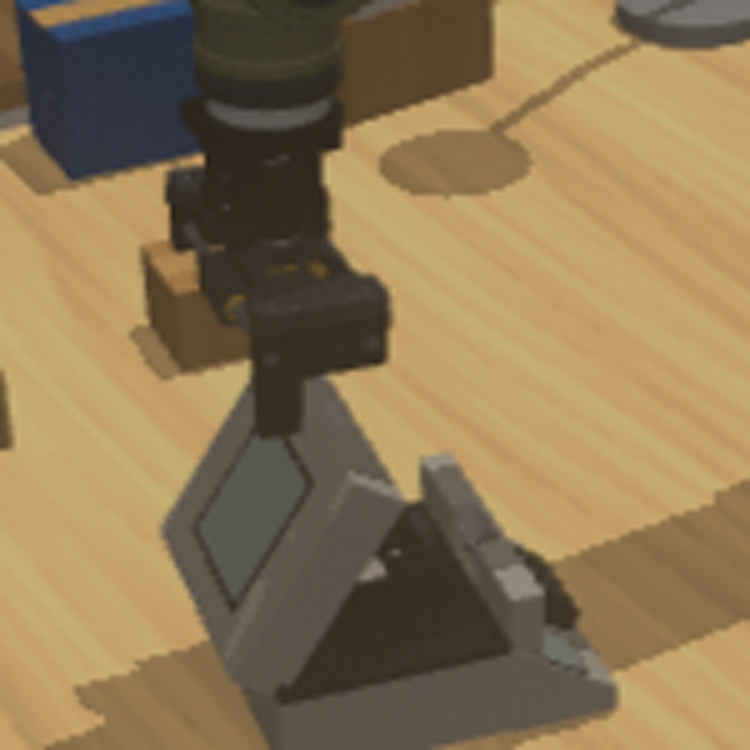

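```bash
python3 -m crank '[[[-0.8,0.17,-0.6,0,1],[-0.8,0.17,-0.6,0,1],[-0.9,0.2,-0.65,0,1]]]'|egrep 'pos|ft|ori'
```

```text
tool_pos: [571.4, 67.0, 167.5]
orientation: [[0.197, 0.98, 0.043], [0.98, -0.197, 0.007], [0.015, 0.041, -0.999]]
ft_force: [0.9, -0.4, 3.2]
```

```bash
python3 -m crank '[[[-0.75,0.15,-0.45,0,1],[-0.75,0.15,-0.5,0,1],[-0.75,0.15,-0.6,0,1],[-0.6,0.12,-0.65,0,1]]]'|egrep 'pos|ft|ori'
```

```text
tool_pos: [540.6, 73.3, 144.8]
orientation: [[0.196, 0.979, 0.046], [0.98, -0.197, 0.007], [0.016, 0.044, -0.999]]
ft_force: [1.6, -0.6, 0.7]
```

```bash
python3 -m crank '[[[-0.55,0.11,-0.6,0,1],[-0.55,0.11,-0.65,0,1],[-0.5,0.1,-0.65,0,1]]]'|egrep 'pos|ft|ori'
python3 - <<'E'
from h import *
snap('scene','s19',(195,110,345,260),5)
E
```

```text
tool_pos: [522.8, 76.9, 123.7]
orientation: [[0.196, 0.979, 0.047], [0.98, -0.197, 0.007], [0.016, 0.044, -0.999]]
ft_force: [0.9, 0.4, 0.8]
```

View pics/s19.png

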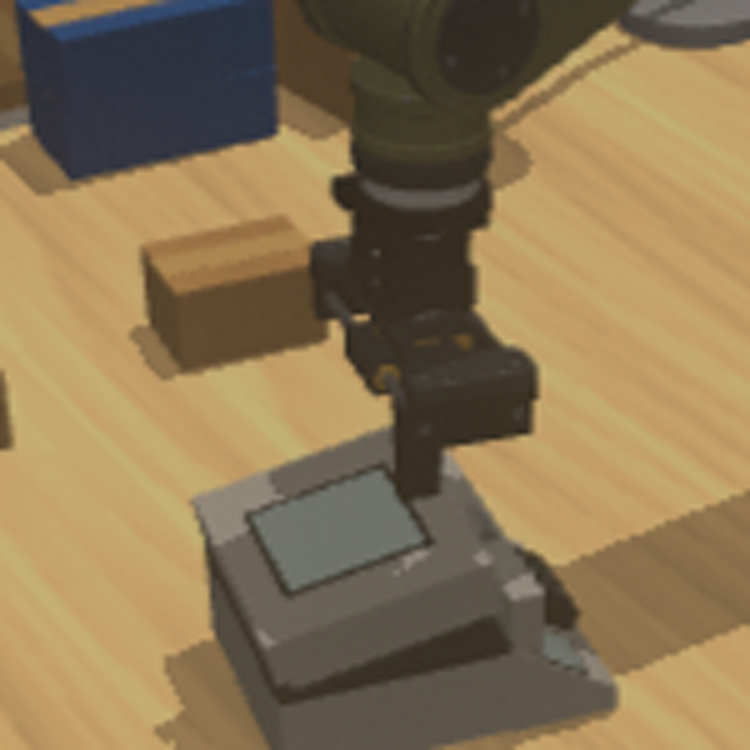

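```bash
python3 -m crank '[[[-0.35,0.07,-0.5,0,1],[-0.3,0.06,-0.5,0,1],[-0.2,0.04,-0.4,0,1]]]'|egrep 'pos|ft|ori'; python3 -m crank '[[[-0.05,0.01,-0.2,0,1]]]'|egrep 'pos|ft|ori'
```

```text
tool_pos: [513.1, 78.7, 107.8]
orientation: [[0.196, 0.979, 0.046], [0.98, -0.197, 0.006], [0.015, 0.044, -0.999]]
ft_force: [2.2, -1.7, 3.8]
tool_pos: [512.5, 78.9, 105.7]
orientation: [[0.196, 0.979, 0.046], [0.98, -0.197, 0.006], [0.015, 0.044, -0.999]]
ft_force: [-1.1, 0.8, 3.9]
```

Near shut, with 4 N on the tip. I'll press in 1 mm steps and watch for the catch.

```bash
python3 -m crank '[[[-0.03,0,-0.15,0,1]]]'|egrep 'pos|ft'; python3 -m crank '[[[0,0,-0.12,0,1]]]'|egrep 'pos|ft'; python3 -m crank '[[[0,0,-0.1,0,1]]]'|egrep 'pos|ft'
```

```text
tool_pos: [512.1, 78.9, 104.4]
ft_force: [0.4, 0.3, 4.6]
tool_pos: [511.7, 79.0, 102.8]
ft_force: [-1.8, -0.3, 1.5]
tool_pos: [511.5, 79.1, 101.7]
ft_force: [-0.9, -1.0, 6.3]
```

```bash
python3 -m crank '[[[0,0,-0.1,0,1]]]'|egrep 'pos|ft'; python3 -m crank '[[[0,0,-0.1,0,1]]]'|egrep 'pos|ft'; python3 -m crank '[[[0,0,-0.1,0,1]]]'|egrep 'pos|ft'
```

```text
tool_pos: [511.4, 79.1, 101.2]
ft_force: [-2.9, -0.7, 9.0]
tool_pos: [511.4, 79.1, 101.1]
ft_force: [-3.5, 0.9, 9.5]
tool_pos: [511.4, 79.1, 101.2]
ft_force: [-3.7, -1.0, 9.1]
```

```bash
python3 -m crank '[[[0,0,-0.14,0,1]]]'|egrep 'pos|ft'; python3 -m crank '[[[0,0,-0.16,0,1]]]'|egrep 'pos|ft'
```

```text
tool_pos: [511.4, 79.1, 101.0]
ft_force: [-4.9, -0.3, 11.6]
tool_pos: [511.3, 79.2, 100.8]
ft_force: [-5.5, -1.5, 12.4]
```

```bash
python3 -m crank '[[[0.02,0,-0.19,0,1]]]'|egrep 'pos|ft'; python3 -m crank '[[[0.02,0,-0.21,0,1]]]'|egrep 'pos|ft'
```

```text
tool_pos: [511.3, 79.2, 100.4]
ft_force: [-7.3, 0.0, 13.9]
tool_pos: [511.2, 79.2, 100.2]
ft_force: [-7.4, -0.5, 15.5]
```

```bash
python3 -m crank '[[[0,0,-0.24,0,1]]]'|egrep 'pos|ft'; python3 -m crank '[[[0,0,0.25,0,1]]]'|egrep 'pos|ft'; python3 -m crank '[[[0,0,0.2,0,1]]]'|egrep 'pos|ft';python3 -m crank '[[[0,0,0,0,1]]]'|egrep 'pos|ft'
```

```text
tool_pos: [511.1, 79.2, 99.9]
ft_force: [-6.7, -0.3, 16.8]
tool_pos: [511.6, 79.1, 103.3]
ft_force: [0.6, 0.2, 0.5]
tool_pos: [511.7, 79.1, 105.7]
ft_force: [0.5, 0.6, -0.3]
tool_pos: [511.6, 79.1, 105.6]
ft_force: [-0.1, 0.6, -0.1]
```

```bash
python3 -m crank '[[[0,0,1,0,1],[0,0,2.5,0,1],[-0.5,0,3,0,1],[-1,0,3,0,1],[-1.5,0.5,1,0,1],[-1.5,0.5,0,0,1],[0,0,0,0,1],[0,0,0,0,1]]]'
python3 - <<'E'
from h import *
snap('scene','s20',(195,110,345,260),5)
snap('top','t20')
E
```

```text
clock: 20.38
tool_pos: [459.7, 89.0, 211.4]
orientation: [[0.197, 0.98, 0.022], [0.98, -0.197, 0.006], [0.01, 0.02, -1.0]]
ft_force: [-0.4, 0.1, 0.4]
opening: 0.5
```

View pics/s20.png

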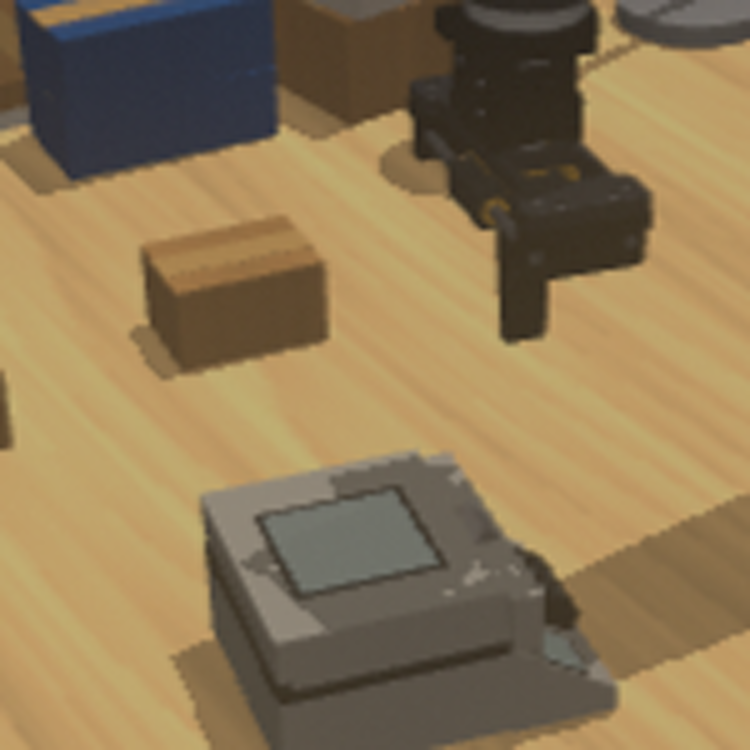

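View pics/t20.png

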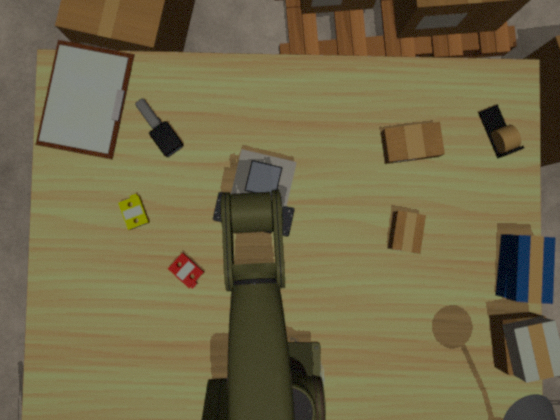

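The lid stays shut with the hand clear. In the top view the cartons (413,141) and (406,231), the scanner (165,138) and both look-alikes are where they started. I'm handing in.

```bash
python3 -c "
from rig import robot
print(robot.close_job())"
```

```text
the job is handed in; nothing more can be done
None
```

The cassette is loaded in the printer with the lid shut and latched, and the job was handed in at about 20.5 s. No verdict was reported.

- **Release key:** I pressed it square in small steps. The latch let go at about 5 to 7 N, and the pictures showed the lid open to its stop after I took the hand away.
- **Cassette:** I lowered the black cassette over both spindles. It touched the spindle tips once, at about 4 N, so I moved it about 2 mm and it then went down freely to the deck, where it met a brief push of about 9 N. After I let go, the wrist and scene pictures showed both spindles through their holes and the cassette lying flat.
- **Lid:** I swung it down from behind and pressed the front edge, peaking at about 17 N straight down (about 18 N in all). When I eased off, the force fell to zero and the lid stayed shut with the hand clear.
- **Surroundings:** The last top view showed the cartons, the scanner and the red and yellow look-alikes where they started.

Some readings disagreed:

- **Cameras:** The top and wrist cameras differed by 2 to 5 mm. I settled the fit by looking through the front hole and by the contact force.
- **Hand tilt:** The hand drifted up to about 4° off vertical, and this did no harm that I could see.
- **Latch:** I judged the catch from the force and the pictures only, because the lid angle was not measured.

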